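Sort handed wardrobe brackets and a clothes peg on the shelf

ROBOT

A 7-joint arm with a two-finger parallel gripper is mounted at the origin on the work surface. World frame = base frame: x ahead of the robot, y to its left, z up, the work surface at z = 0. Lengths are in m, angles in rad, forces in N, time in s.
With the tool pointing down it reaches from about 0.4 to 0.875 m from the base axis. Payload 19.3 kg.
Tool frame: the origin (TCP) lies between the finger pads; the fingertips stand 17 mm ahead of it and the grasp point (between the pads) lies 2 mm behind it (bot.finger_overhang is the distance from the TCP to the fingertips, in m); z points along the fingers, y is the line along which they close (so a half turn about z gives the same grasp; the last joint's range is limited). The gripper opens to 85 mm and grips with 20 to 120 N. Pads are 22 mm wide; open, the fingers measure 114 mm over their backs; the gripper's body (76 mm by 85 mm) begins 54 mm behind the grasp point. The pads swing forward as they close: fully open they stand 13 mm farther back than shut.
Start: joints at [1.138, 0.521, -0.036, 1.599, 0.021, 1.021, -0.113], TCP at [0.222, -0.584, 0.223] pointing down, gripper open.
Joint ranges: [-2.91, 2.91], [-0.3, 2.13], [-1.5, 1.42], [0.17, 2.43], [-1.26, 4.41], [0.16, 1.93], [-2.52, 2.52]. Speed limits (rad/s): [1.89, 1.89, 2.39, 2.39, 3.01, 3.01, 3.01].

INTERFACE

Orientations are given as [roll, pitch, yaw] about the fixed x, y, z axes, in that order (R = Rz(yaw) Ry(pitch) Rx(roll)).
In Python, from workcell import observe, grab_frame, bot gives the robot as it stands.
- The arm moves only by the shell command python3 -m crank 'ROWS' [FORCE]. ROWS is a JSON object of lists of equal length, an entry for each row: "linear": the shift along the world's x, y, z each as a share of 0.25 m, from -1 to 1, a list of three; "delta_rot": the turn, a rotation vector about the world's x, y, z each as a share of 30 degrees, from -1 to 1, a list of three; "fingers": the opening, from -1 (shut) to 1 (fully open). In form: {"linear": [[dx, dy, dz], ...], "delta_rot": [[rx, ry, rz], ...], "fingers": [fingers, ...]}. A call has 1 to 5 rows; each row is the pose to reach, as a shift and turn from the pose commanded when the call began; what a row does not reach only later rows make up. A row lasts 1/10 s, in which the tool goes at most 50 mm and 8.59 degrees, less where a joint would pass 70% of its speed; a pose out of reach is approached as far as the arm can. A call with a number of a shift or a turn outside -1 to 1 is refused whole. A call with a gripper value outside its range is refused whole. The fingers move at their own pace and stop on an object; FORCE is the grip in N (left out, the last holds). Time passes only in rows, so rows that repeat a pose let the fingers close. It gives the time, the measured TCP pose, the force, the opening and the grip force at its end, in the units of the state.
- observe(): the state, without advancing time (a new reading comes with each control period).
- grab_frame(name): name is "scene" or "side" or "wrist"; returns a dict with "image" (400x640x3 uint8, red, green, blue), "mtx" (3x3 intrinsics, pixels), "xyz" and "orientation" of the camera in the world. Camera axes: x right, y down, z forward; pixel columns grow to the right and rows downward; lengths in m; the calibration is good to about 2 mm. A picture is of the moment at which its call begins. There is no depth.
- bot.job_done(): hands the job in; it is judged then, once.
The state is a dict: "clock": time; "qpos": joint angles; "qd": joint speeds; "joint_efforts": joint torques, N m; "position": TCP position; "tool_rot": TCP orientation; "force": force on the tool from outside, world axes, zero at the start; "moment": the same for the moment, N m; "grip_width": finger opening in m; "finger_force": force on a finger pad.
Only numpy, scipy, OpenCV 4.12 (cv2) and the standard library are available. Lean on these libraries where they do the work, as an engineer would, in place of code of your own. Each camera call takes 0.05 s, during which the arm holds its last target. There are 200 camera calls.

TASK

Sort the mixed fittings on the shelf: both left-hand brackets go in the rectangular aluminium tray, both right-hand brackets in the round white dish and the clothes peg in the small square white box, each set down (not dropped) flat on the container's floor and let go, with nothing lying on a rim or on another piece. With a bracket's foot end pointing away from you, a left-hand one has its tall wall on the left and a right-hand one has it on the right. Leave the glass jar and the yellow brush where they are.

Things in the scene. Friction and masses are not known exactly. Their poses are not given: they have to be found in the camera images.
- left_a: Loose grey plastic LEFT-HAND bracket, 60 g, flat, L-shaped from above. Tall wall 80 mm long (x), 10 thick (y), 32 high; origin on the underside below the wall's middle, z up. Low plate 6 high on the wall's -y side, reaching y = -16 all along the wall, and at the +x end (x = 12 to 40) a foot reaching y = -42. Foot end pointing away from you: wall on the left. Pinch the wall across its thickness.
- left_b: The other left-hand bracket, identical to left_a.
- right_a: Loose grey plastic RIGHT-HAND bracket, 60 g, flat, L-shaped from above. Tall wall 80 mm long (x), 10 thick (y), 32 high; origin on the underside below the wall's middle, z up. Low plate 6 high on the wall's +y side, reaching y = 16 all along the wall, and at the +x end (x = 12 to 40) a foot reaching y = 42. Foot end pointing away from you: wall on the right. Pinch the wall across its thickness.
- right_b: The other right-hand bracket, identical to right_a.
- peg: Loose red plastic clothes peg, 15 g, lying on its side: 76 mm long (x), 13 high, two legs side by side, at most 26 wide (y, at the -x end). Pinch it across y at the steel spring block: 14 along x, 23 wide with flat sides, 1 to 12 above the underside, centred 2 mm to +x of the origin. Origin: centre of the underside; z up.
- tray: Rectangular aluminium tray for the left-hand brackets, 150 (x) by 180 (y) mm outside, 18 mm high, walls and floor 3 mm thick. Origin: centre of the underside; z up. It stays where it is (fixed), but its place differs from start to start.
- dish: Round white ceramic dish for the right-hand brackets, flat floor, 200 mm across the rim outside, 18 mm high, wall and floor 4 mm thick, floor about 180 mm across inside. Origin: centre of the underside; z up. It stays where it is (fixed), but its place differs from start to start.
- box: Small square white plastic box for the peg, 120 by 120 mm outside, 30 mm high, walls and floor 3 mm thick. Origin: centre of the underside; z up. It stays where it is (fixed), but its place differs from start to start.
- jar: Bystander: loose empty glass jar with its screw lid on, 76 mm across, 95 high, upright. Origin: centre of the underside. Not to be disturbed. (Also near, off the work area: a fixed white dehumidifier 205 mm high, about 0.34 m ahead of and 0.64 m to the left of the robot base.)
- brush: Bystander: loose yellow silicone brush lying on the shelf, about 170 mm long (along its x), 38 mm wide, 14 mm high. Origin: on the shelf near its middle. Not to be disturbed.
There are look-alikes about, which are no part of the job. Of the things that look like the peg, the smallest one is meant.

How it is judged:
At the end, for the whole second after the job is handed in: Both left-hand brackets lie flat (underside within 5 mm of the floor, tilt under 0.12 rad) inside the aluminium tray, both right-hand brackets likewise inside the round dish, and the peg likewise inside the square box, all released and at rest (z of left_a in the frame of tray between 0 and 0.008 m and angle between each of left_a, left_b, right_a, right_b, peg's own z axis and vertical below 0.12 rad and linear speed of each of left_a, left_b, right_a, right_b, peg below 0.02 m/s and angular speed of each of left_a, left_b, right_a, right_b, peg below 0.2 rad/s and x of left_a in the frame of tray between -0.068 and 0.068 m and y of left_a in the frame of tray between -0.083 and 0.083 m and z of left_b in the frame of tray between 0 and 0.008 m and x of left_b in the frame of tray between -0.068 and 0.068 m and y of left_b in the frame of tray between -0.083 and 0.083 m and z of right_a in the frame of dish between 0.001 and 0.009 m and horizontal distance between each of right_a, right_b and dish below 0.09 m and z of right_b in the frame of dish between 0.001 and 0.009 m and z of peg in the frame of box between 0 and 0.008 m and x of peg in the frame of box between -0.052 and 0.052 m and y of peg in the frame of box between -0.052 and 0.052 m); the robot touches nothing.
It fails at once if the jar is pushed more than 30 mm or tipped (distance of jar from where it was at the start of the episode above 0.03 m or angle between jar's own z axis and vertical above 0.4 rad).
It fails at once if the brush is moved more than 30 mm (distance of brush from where it was at the start of the episode above 0.03 m).
It fails at once if a piece is dropped or thrown (falls freely by some 40 mm or more: faster than 0.9 m/s while not held) ((linear speed of left_a above 0.9 m/s and contact force between left_a and the fingers below 0.02 N) or (linear speed of left_b above 0.9 m/s and contact force between left_b and the fingers below 0.02 N) or (linear speed of right_a above 0.9 m/s and contact force between right_a and the fingers below 0.02 N) or (linear speed of right_b above 0.9 m/s and contact force between right_b and the fingers below 0.02 N) or (linear speed of peg above 0.9 m/s and contact force between peg and the fingers below 0.02 N)).
It also fails if it takes over 128 s, if anything falls off the work surface, if the arm or the gripper's body presses on something with over 40 N, if the wrist force passes 120 N, or if a joint passes its speed limit or range.

## Working session

There is one attempt and no reset: what is moved stays moved. The work goes in short steps, Python scripts to look and compute and a shell command to move; the robot and the scene stay as the last step left them, time stands still between calls to the robot, and variables do not carry over. Pictures are saved under pics/ and viewed, at most 14 in all, crops included, and the job is handed in when it is done.

```bash
ls; mkdir -p pics
python3 - <<'E'
from workcell import observe, grab_frame, bot
import cv2
s=observe();print(s)
for n in("scene","side","wrist"):
    f=grab_frame(n);cv2.imwrite(f"pics/{n}0.png",f["image"][:,:,::-1]);print(n,f["mtx"],f["xyz"],f["orientation"])
E
```

```text
pics
{'clock': 0.0, 'qpos': array([ 1.13777545,  0.52201425, -0.03630834,  1.59999349,  0.02120635,
        1.0210976 , -0.11280291]), 'qd': array([ 0.0003043 , -0.00013478,  0.00079329,  0.00053873,  0.00203103,
        0.00026444, -0.00109683]), 'joint_efforts': array([ 1.17442210e-04, -9.27134943e+01,  1.98042825e+00, -3.69938457e+01,
        1.78204273e-02,  8.11594364e-03, -7.92558978e-06]), 'position': array([ 0.22165255, -0.58401123,  0.222331  ]), 'tool_rot': array([-3.14046909e+00,  9.51406047e-05,  3.62794578e-01]), 'force': array([-0.66812427, -0.02010024,  0.67092142]), 'moment': array([ 0.02784802, -0.01210348,  0.02057489]), 'finger_force': 0.0, 'grip_width': 0.08540038021984867}
scene [[403.95000821   0.         314.50006539]
 [  0.         403.95000821 202.42554408]
 [  0.           0.           1.        ]] [ 1.28933392 -0.35089147  0.70302151] [-2.2124692   0.00632604  1.13560392]
side [[420.1959186    0.         315.80964762]
 [  0.         420.1959186  199.54459081]
 [  0.           0.           1.        ]] [-0.21308366  0.84951911  0.83151265] [-2.19914779e+00 -1.77187977e-03 -2.45659363e+00]
wrist [[334.75225624   0.         322.67507672]
 [  0.         334.75225624 202.03263239]
 [  0.           0.           1.        ]] [ 0.29573524 -0.55498512  0.37309505] [ 2.83264714e+00  2.89593240e-04 -1.20732452e+00]
```

View pics/scene0.png

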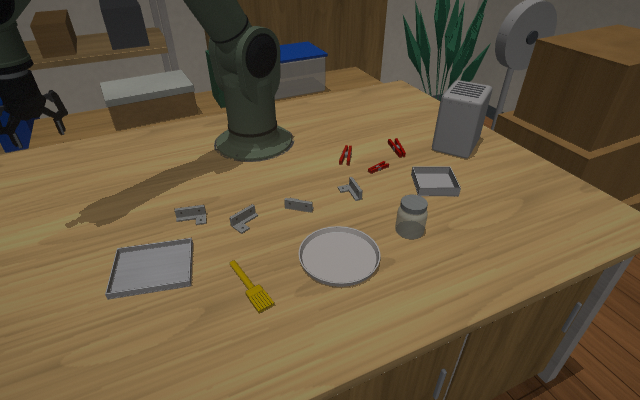

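View pics/side0.png

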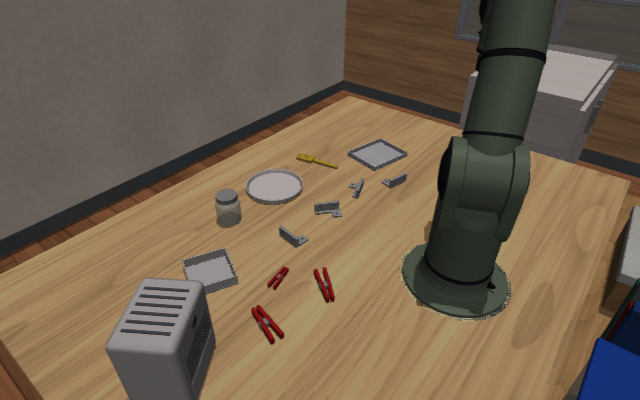

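The scene view shows the brackets at about (190,214), (243,219), (298,205) and (351,188). The pegs are at (346,155), (378,167) and (397,148), with the middle one the smallest. The tray is at (150,268), the dish at (340,255), the box at (436,181), the jar at (411,215) and the brush at (250,285). The side view agrees.

```bash
cat > h.py <<'E'
import numpy as np, cv2
from scipy.spatial.transform import Rotation as R
from workcell import observe, grab_frame, bot
def rays(f,uv):
    uv=np.atleast_2d(uv).astype(float); K=f["mtx"]
    d=np.c_[(uv-[K[0,2],K[1,2]])/[K[0,0],K[1,1]],np.ones(len(uv))]
    return d@R.from_euler('xyz',f["orientation"]).as_matrix().T
def plane(f,uv,z):
    d=rays(f,uv); c=np.array(f["xyz"]); return c+d*((z-c[2])/d[:,2])[:,None]
def tri(f,u,g,v):
    a,b=np.array(f["xyz"]),np.array(g["xyz"]); d,e=rays(f,u)[0],rays(g,v)[0]
    t,*_=np.linalg.lstsq(np.c_[d,-e],b-a,rcond=None); p,q=a+t[0]*d,b+t[1]*e
    return (p+q)/2,np.linalg.norm(p-q)
def blobs(m,amin):
    cs,_=cv2.findContours(m.astype(np.uint8),cv2.RETR_EXTERNAL,cv2.CHAIN_APPROX_NONE)
    return [c for c in cs if cv2.contourArea(c)>amin]
def greymask(im): 
    h=cv2.cvtColor(im,cv2.COLOR_RGB2HSV); return (h[...,1]<60)&(h[...,2]>60)
def redmask(im):
    i=im.astype(int); return (i[...,0]>90)&(i[...,1]<60)&(i[...,2]<60)
E
python3 - <<'E'
from h import *
for n in("scene","side"):
    f=grab_frame(n);im=f["image"]
    for nm,m,a in(("grey",greymask(im),60),("red",redmask(im),20)):
        for c in blobs(m,a):
            M=cv2.moments(c);u=[M['m10']/M['m00'],M['m01']/M['m00']]
            if (n=="scene" and not(100<u[0]<480 and 120<u[1]<310))or(n=="side" and not(170<u[0]<420 and 130<u[1]<350)): continue
            ap=cv2.approxPolyDP(c,6,True)[:,0] if cv2.contourArea(c)>600 else []
            print(n,nm,int(cv2.contourArea(c)),np.round(u),plane(f,u,.015)[0,:2].round(3),[ (tuple(map(int,p)),*plane(f,p,.03 if u[0]>400 or (n=='side' and u[1]>240) else .018)[0,:2].round(3)) for p in ap])
E
```

```text
scene grey 3825 [150. 268.] [ 0.52  -0.424] [((191, 238), np.float64(0.458), np.float64(-0.316)), ((117, 248), np.float64(0.417), np.float64(-0.489)), ((107, 298), np.float64(0.577), np.float64(-0.519)), ((190, 285), np.float64(0.616), np.float64(-0.349))]
scene grey 3752 [339. 256.] [ 0.673 -0.004] [((302, 241), np.float64(0.589), np.float64(-0.065)), ((304, 269), np.float64(0.68), np.float64(-0.099)), ((329, 285), np.float64(0.748), np.float64(-0.069)), ((367, 278), np.float64(0.766), np.float64(0.019)), ((380, 258), np.float64(0.724), np.float64(0.08)), ((374, 241), np.float64(0.667), np.float64(0.098)), ((349, 227), np.float64(0.592), np.float64(0.068)), ((322, 228), np.float64(0.566), np.float64(0.002))]
scene grey 403 [191. 214.] [ 0.354 -0.295] []
scene grey 386 [243. 218.] [ 0.435 -0.173] []
scene grey 256 [298. 204.] [ 0.441 -0.013] []
scene grey 154 [351. 190.] [0.442 0.158] []
scene grey 2149 [424. 198.] [0.57  0.327] [((450, 167), np.float64(0.485), np.float64(0.488)), ((412, 167), np.float64(0.434), np.float64(0.38)), ((419, 193), np.float64(0.558), np.float64(0.314)), (
[... 1272 characters left out ...]
(0.749), np.float64(0.056)), ((253, 198), np.float64(0.66), np.float64(0.107)), ((289, 200), np.float64(0.561), np.float64(0.039)), ((302, 187), np.float64(0.577), np.float64(-0.045)), ((284, 169), np.float64(0.704), np.float64(-0.092))]
side grey 1025 [377. 154.] [ 0.504 -0.407] [((406, 156), np.float64(0.406), np.float64(-0.459)), ((380, 138), np.float64(0.563), np.float64(-0.521)), ((348, 151), np.float64(0.601), np.float64(-0.349)), ((373, 170), np.float64(0.449), np.float64(-0.293))]
side red 109 [262. 324.] [0.28  0.442] []
side red 110 [269. 319.] [0.278 0.423] []
side red 73 [321. 283.] [0.253 0.255] []
side red 69 [328. 282.] [0.241 0.241] []
side red 60 [278. 276.] [0.356 0.308] []
```

View pics/wrist0.png

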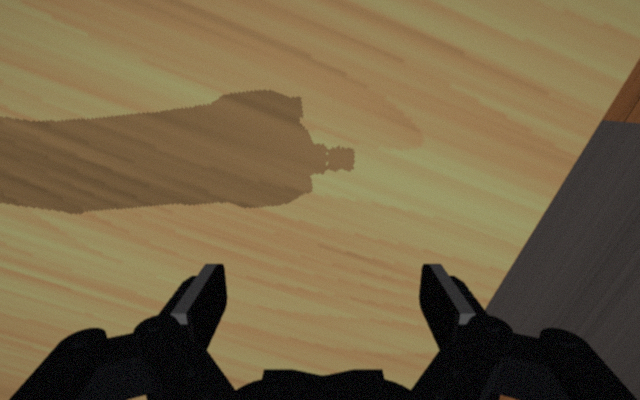

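The wrist view shows only bare wood and the fingertips at about (205,290) and (440,290). I'm moving the arm above the brackets so the wrist camera can see them.

```bash
python3 -m crank '{"linear":[[0.4,0.76,0.2],[0.4,0.76,0.2],[0.4,0.76,0.2],[0.4,0.76,0.2],[0.4,0.76,0.2]],"delta_rot":[[0,0,-0.69],[0,0,-0.69],[0,0,-0.69],[0,0,-0.69],[0,0,-0.69]],"fingers":[1,1,1,1,1]}' 60
python3 -m crank '{"linear":[[0.3,0.9,0.2],[0.3,0.9,0.2],[0.3,0.9,0.2],[0.3,0.9,0.2],[0.3,0.9,0.2]],"delta_rot":[[0,0,0],[0,0,0],[0,0,0],[0,0,0],[0,0,0]],"fingers":[1,1,1,1,1]}'
cat >> h.py <<'E'
def snap(n,fn):
    f=grab_frame(n);cv2.imwrite(f"pics/{fn}.png",f["image"][:,:,::-1]);np.save(f"pics/{fn}.npy",f,allow_pickle=True);return f
def load(fn): return np.load(f"pics/{fn}.npy",allow_pickle=True).item()
E
python3 - <<'E'
from h import *
s=observe();print(s["position"],s["tool_rot"],s["clock"])
snap("wrist","w1")
E
```

```text
clock: 0.75
position: [0.3241, -0.3908, 0.274]
tool_rot: [3.142, -0.001, 0.005]
force: [0.2, -0.5, -0.1]
grip_width: 0.0852
finger_force: 0.0
clock: 1.25
position: [0.3972, -0.1669, 0.3237]
tool_rot: [3.141, -0.001, 0.003]
force: [1.4, -1.4, 0.1]
grip_width: 0.0854
finger_force: 0.0
[ 0.39717855 -0.16690782  0.323673  ] [ 3.14124890e+00 -8.05577679e-04  2.51066892e-03] 1.25
```

View pics/w1.png

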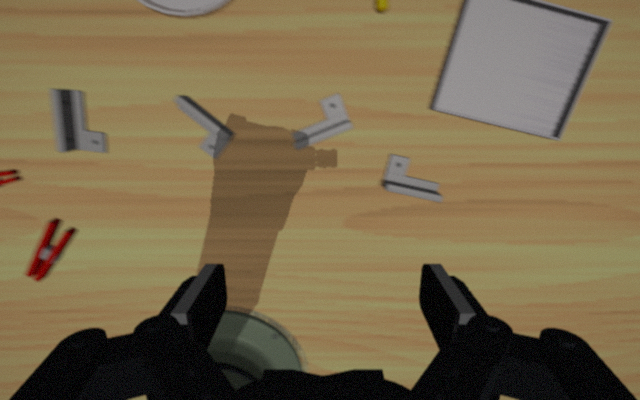

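The view from above (up = +x, right = -y) settles the handedness:

| Bracket | Pixel position | Foot | Hand |
|---|---|---|---|
| B1 | (410,182) | at the left end, points up | LEFT |
| B2 | (325,122) | at the right end, points up | RIGHT |
| B3 | (207,125) | at the lower-right end, points lower-left | LEFT |
| B4 | (78,120) | at the bottom end, points right | RIGHT |

The tray is at the upper right. Next I need a second viewpoint.

```bash
python3 -m crank '{"linear":[[0.1,0.95,0],[0.1,0.95,0],[0.1,0.95,0],[0.1,0.95,0],[0.1,0.95,0]],"delta_rot":[[0,0,0],[0,0,0],[0,0,0],[0,0,0],[0,0,0]],"fingers":[1,1,1,1,1]}'
python3 - <<'E'
from h import *
s=observe();print(s["position"],s["tool_rot"],s["qpos"])
g=snap("wrist","w2"); f=load("w1")
for nm,f in(("w1",f),("w2",g)):
    im=f["image"].copy(); im[255:]=[200,150,50]
    for t,m,a in(("grey",greymask(im),150),("red",redmask(im),60)):
        for c in blobs(m,a):
            c=c[:,0]
            for z in((.012,) if cv2.contourArea(c)<2500 else (.018,)):
                P=plane(f,c,z)[:,:2].astype(np.float32); (cx,cy),(w,h),an=cv2.minAreaRect(P)
                M=cv2.moments(c)
                print(nm,t,int(M['m00']),[int(M['m10']/M['m00']),int(M['m01']/M['m00'])],"xy",round(cx,3),round(cy,3),"wh",round(w,3),round(h,3),"an",round(an,1), "edge" if c[:,0].min()<2 or c[:,0].max()>637 or c[:,1].min()<2 else "")
E
```

```text
clock: 1.8
position: [0.4215, 0.0709, 0.3231]
tool_rot: [-3.141, -0.001, 0.003]
force: [1.3, -0.0, 0.5]
grip_width: 0.0854
finger_force: 0.0
[0.42152612 0.07091808 0.32313574] [-3.14125750e+00 -6.64668844e-04  2.92709591e-03] [ 0.09122135  0.10908112 -0.43099236  1.92946891  0.05062072  1.11271935
 -1.92774939]
w1 grey 1169 [407, 180] xy 0.365 -0.298 wh 0.09 0.052 an 77.5 
w1 grey 1018 [205, 128] xy 0.436 0.003 wh 0.087 0.043 an 47.6 
w1 grey 1380 [325, 123] xy 0.442 -0.159 wh 0.05 0.083 an 23.2 
w1 grey 1031 [84, 127] xy 0.442 0.151 wh 0.043 0.08 an 85.3 
w1 grey 556 [58, 119] xy 0.443 0.19 wh 0.015 0.082 an 83.6 
w1 grey 16789 [516, 64] xy 0.513 -0.413 wh 0.185 0.151 an 77.2 edge
w1 grey 939 [183, 6] xy 0.578 0.005 wh 0.016 0.111 an 0.2 edge
w1 red 122 [59, 244] xy 0.262 0.23 wh 0.011 0.05 an 47.6 
w1 red 130 [45, 237] xy 0.269 0.251 wh 0.007 0.063 an 57.1 
w2 grey 1155 [571, 197] xy 0.355 -0.293 wh 0.113 0.046 an 50.5 
w2 grey 452 [500, 154] xy 0.423 -0.174 wh 0.012 0.086 an 21.6 
w2 grey 1255 [380, 146] xy 0.433 -0.001 wh 0.086 0.048 an 49.2 
w2 grey 885 [497, 136] xy 0.449 -0.155 wh 0.041 0.084 an 19.9 
w2 grey 1378 [253, 143] xy 0.441 0.162 wh 0.052 0.082 an 87.8 
w2 grey 1217 [628, 109] xy 0.49 -0.325 wh 0.099 0.043 an 16.2 edge
w2 grey 8821 [56, 84] xy 0.51 0.418 wh 0.138 0.127 an 64.5 edge
w2 grey 3598 [378, 15] xy 0.589 0.005 wh 0.041 0.162 an 0.2 edge
w2 red 389 [81, 234] xy 0.297 0.433 wh 0.028 0.066 an 73.0 
w2 red 343 [159, 196] xy 0.362 0.307 wh 0.023 0.075 an 12.9
```

View pics/w2.png

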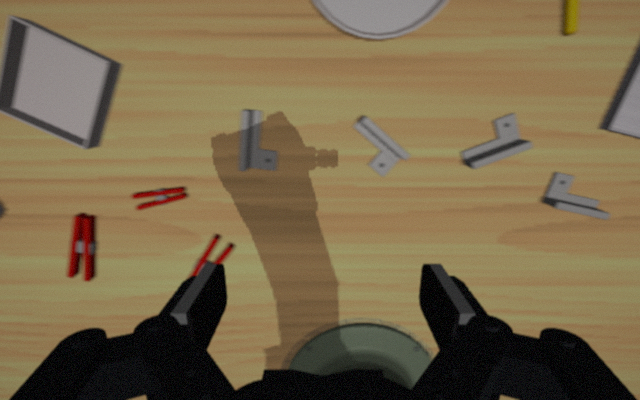

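The second view agrees: B1 is at (575,197), B2 at (495,143), B3 at (380,146) and B4 at (258,143). The small peg is at (160,196), the box at (60,85) and the dish rim at the top centre. I'll go over B3 (left-hand) first and check it from near.

```bash
python3 -m crank '{"linear":[[0.1,-0.34,-0.5],[0.1,-0.34,-0.5],[0.1,-0.34,-0.5],[0.1,-0.34,-0.5]],"delta_rot":[[0,0,0.85],[0,0,0.85],[0,0,0.85],[0,0,0.85]],"fingers":[0.4,0.4,0.4,0.4]}'
python3 -m crank '{"linear":[[0,0,0],[0,0,0],[0,0,0],[0,0,0]],"delta_rot":[[0,0,0.82],[0,0,0.82],[0,0,0.82],[0,0,0.82]],"fingers":[0.4,0.4,0.4,0.4]}'
cat >> h.py <<'E'
def rects(f,mask,amin,z,zoff=255):
    im=f["image"].copy(); im[zoff:]=[200,150,50]
    for c in blobs(mask(im),amin):
        c=c[:,0];P=plane(f,c,z)[:,:2].astype(np.float32); (cx,cy),(w,h),an=cv2.minAreaRect(P);M=cv2.moments(c)
        if h>w: an+=90
        print(int(M['m00']),[int(M['m10']/M['m00']),int(M['m01']/M['m00'])],"xy",round(cx,3),round(cy,3),"LxW",round(max(w,h),3),round(min(w,h),3),"long axis",round(an,1))
E
python3 - <<'E'
from h import *
s=observe();print(s["position"],s["tool_rot"],s["qpos"][6])
f=snap("wrist","w3");rects(f,greymask,150,.012,400)
E
```

```text
clock: 2.25
position: [0.445, -0.02, 0.1938]
tool_rot: [-3.139, 0.006, 0.449]
force: [-0.6, 0.4, 0.4]
grip_width: 0.0599
finger_force: 0.0
clock: 2.65
position: [0.4469, -0.0168, 0.1983]
tool_rot: [3.141, -0.0, 0.877]
force: [-0.3, -0.2, -0.9]
grip_width: 0.0595
finger_force: 0.0
[ 0.44693488 -0.01677763  0.19827337] [ 3.14132215e+00 -3.78726124e-04  8.77290165e-01] -0.9845559668096105
4763 [586, 346] xy 0.572 -0.407 LxW 0.195 0.08 long axis 98.3
3569 [54, 315] xy 0.096 0.052 LxW 0.132 0.066 long axis 121.1
208 [375, 286] xy 0.412 -0.156 LxW 0.035 0.012 long axis 111.4
197 [427, 269] xy 0.471 -0.175 LxW 0.031 0.015 long axis 92.9
236 [376, 267] xy 0.427 -0.138 LxW 0.03 0.013 long axis 111.5
2030 [308, 179] xy 0.431 -0.004 LxW 0.087 0.046 long axis 50.3
21402 [495, 51] xy 0.639 -0.037 LxW 0.203 0.106 long axis 140.3
2066 [191, 45] xy 0.441 0.148 LxW 0.078 0.038 long axis 172.8
904 [168, 21] xy 0.434 0.182 LxW 0.073 0.011 long axis 173.7
```

View pics/w3.png

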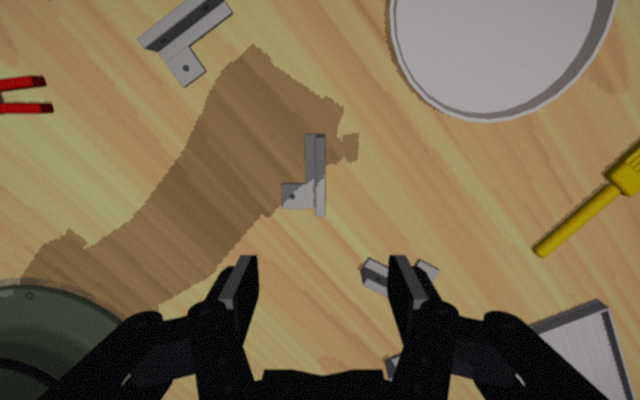

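Close-up view of B3: the wall top is the right strip at columns 315-326, rows 133-216. The plate and foot are on its left, with the foot at (297,197), which confirms it is left-hand. The dish is at the upper right.

Run:
```python
from h import *
from scipy.optimize import least_squares
f=load("w3");g=load("w2");w1=load("w1")
A=plane(f,[[320,134],[320,216],[320,175]],.032);print("wall top ends/mid",A.round(3), np.degrees(np.arctan2(*(A[0]-A[1])[1::-1])))
# height of wall by two views: far end of wall, corner search
for n,im,b in(("w2",g,(335,100,95,90)),):
    x,y,w,h=b;cv2.imwrite("pics/cr.png",cv2.resize(im["image"][y:y+h,x:x+w,::-1],None,fx=6,fy=6,interpolation=cv2.INTER_CUBIC))
# dish outer rim: circle fit on rim edge contour points at z=.018
for nm,fr in(("w3",f),("scene",grab_frame("scene")),("side",grab_frame("side"))):
    im=fr["image"]
    cs=[c for c in blobs(greymask(im),1000)]
    for c in cs:
        hl=cv2.convexHull(c)[:,0]; hl=hl[(hl[:,0]>1)&(hl[:,0]<638)&(hl[:,1]>1)&(hl[:,1]<398)]
        if len(hl)<6: continue
        P=plane(fr,hl,.018)[:,:2]
        if abs(P.mean(0)-[.66,0]).max()>.1: continue
        r=least_squares(lambda q:np.hypot(*(P-q[:2]).T)-q[2],[.66,0,.1],loss="soft_l1",f_scale=.003); print(nm,"dish",r.x.round(4),len(hl))
    for c in cs:
        P=plane(fr,c[:,0],.018)[:,:2].astype(np.float32); (cx,cy),wh,an=cv2.minAreaRect(P)
        if min(wh)>.1 and max(wh)<.25: print(nm,"rect",round(cx,3),round(cy,3),np.round(wh,3),round(an,1))
```

```text
wall top ends/mid [[ 0.474  0.02   0.032]
 [ 0.422 -0.043  0.032]
 [ 0.449 -0.011  0.032]] 50.16643206131199
w3 dish [0.667  0.0014 0.0996] 33
w3 rect 0.637 -0.035 [0.104 0.199] 50.3
scene dish [ 0.6677 -0.0017  0.1009] 40
scene rect 0.517 -0.419 [0.183 0.166] 77.0
scene rect 0.668 -0.0 [0.202 0.198] 1.7
side dish [0.6609 0.0055 0.1036] 28
side rect 0.661 0.008 [0.196 0.209] 39.4
side rect 0.504 -0.407 [0.2   0.169] 77.1
```

View pics/cr.png

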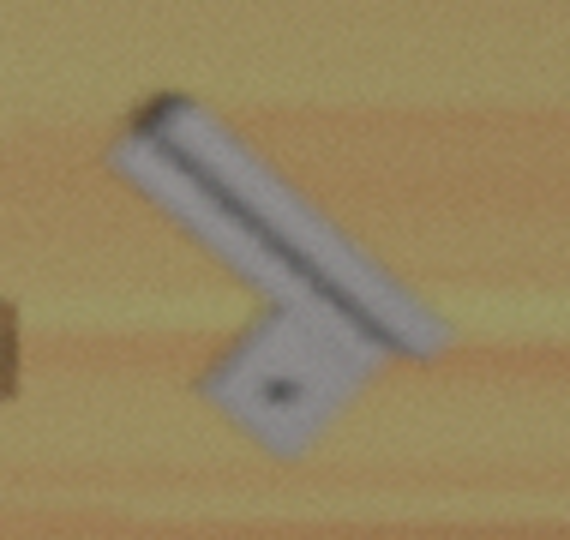

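Crop of B3: the wall top's outer corners are at about (411,155) and (367,116) in w2. I'm triangulating them as a height check, then descending and gripping.

```bash
python3 - <<'E'
from h import *
f=load("w3");g=load("w2")
print(tri(g,[410.8,155],f,[326,216]),tri(g,[366.7,116.2],f,[326,134]))
E
python3 -m crank '{"linear":[[0.01,0.02,-0.4],[0.01,0.02,-0.5],[0.01,0.02,-0.6],[0.01,0.02,-0.68],[0.01,0.02,-0.68]],"delta_rot":[[0,0,0],[0,0,0],[0,0,0],[0,0,0],[0,0,0]],"fingers":[0.4,0.4,0.4,0.4,0.4]}'
python3 -m crank '{"linear":[[0,0,0],[0,0,0],[0,0,0],[0,0,0],[0,0,0]],"delta_rot":[[0,0,0],[0,0,0],[0,0,0],[0,0,0],[0,0,0]],"fingers":[-1,-1,-1,-1,-1]}' 40
python3 -m crank '{"linear":[[0,0,0],[0,0,0],[0,0,0],[0,0,0.2],[0,0,0.4]],"delta_rot":[[0,0,0],[0,0,0],[0,0,0],[0,0,0],[0,0,0]],"fingers":[-1,-1,-1,-1,-1]}' 40
```

```text
(array([ 0.42653473, -0.04523854,  0.03362079]), np.float64(0.002478574222847969)) (array([0.47606287, 0.01435075, 0.01653294]), np.float64(0.0028915298477184175))
clock: 3.3
position: [0.4478, -0.0115, 0.0257]
tool_rot: [-3.138, 0.003, 0.874]
force: [-0.0, -0.2, 0.1]
grip_width: 0.06
finger_force: 0.0
clock: 3.8
position: [0.4497, -0.012, 0.0285]
tool_rot: [3.141, -0.001, 0.875]
force: [0.1, -0.4, -0.2]
grip_width: 0.0002
finger_force: 0.0
clock: 4.3
position: [0.448, -0.0114, 0.1282]
tool_rot: [-3.138, 0.002, 0.877]
force: [1.2, -1.3, 1.0]
grip_width: -0.0002
finger_force: 0.0
```

The fingers shut on nothing, so I'm looking.

Run:
```python
from h import *
f=snap("wrist","w4");print(f["xyz"],f["orientation"]);f3=load("w3");print(f3["xyz"]);rects(f,greymask,150,.012,400)
```

```text
[0.49951748 0.05010665 0.27871328] [ 2.83017195e+00  2.24731870e-03 -6.93215487e-01]
[0.49772719 0.04482468 0.34898706]
2104 [608, 382] xy 0.535 -0.345 LxW 0.078 0.058 long axis 156.4
2664 [35, 374] xy 0.104 0.026 LxW 0.087 0.058 long axis 105.6
486 [450, 314] xy 0.466 -0.177 LxW 0.029 0.019 long axis 111.7
3151 [309, 204] xy 0.429 -0.006 LxW 0.094 0.046 long axis 50.6
25857 [532, 59] xy 0.626 -0.034 LxW 0.176 0.094 long axis 140.3
3229 [152, 43] xy 0.437 0.151 LxW 0.075 0.04 long axis 172.8
1113 [111, 17] xy 0.419 0.187 LxW 0.052 0.014 long axis 174.5
```

View pics/w4.png

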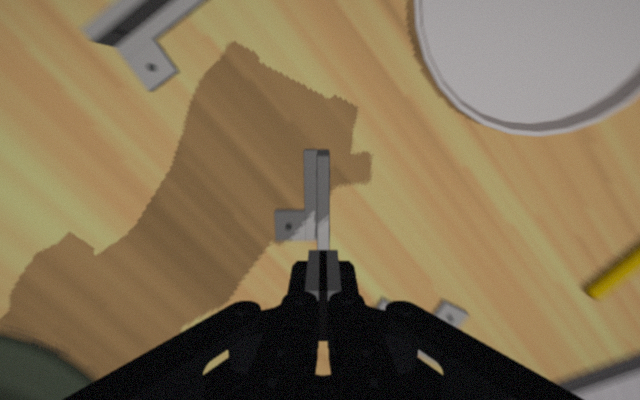

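The bracket is untouched at (309,204), in line with the fingers laterally. The shut fingertips are at about (323,252). I'm checking the calibration by projecting the TCP into the image.

```bash
cat >> h.py <<'E'
def proj(f,P):
    q=(np.atleast_2d(P)-f["xyz"])@R.from_euler('xyz',f["orientation"]).as_matrix(); q=q@np.array(f["mtx"]).T; return q[:,:2]/q[:,2:]
E
python3 - <<'E'
from h import *
s=observe();f=grab_frame("wrist");p=s["position"];Rt=R.from_euler('xyz',s["tool_rot"]).as_matrix()
print(s["clock"],p,s["tool_rot"],s["grip_width"]);print(f["xyz"],f["orientation"])
for o in(-.002,0,.017): print(o,proj(f,p+Rt[:,2]*o))
print("bracket est",proj(f,[.449,-.011,.032]))
print(rays(f,[323,202]))
for n in("scene","side"):
    g=grab_frame(n);print(n,proj(g,p+Rt[:,2]*.017),proj(g,[.449,-.011,.032]))
    u,v=map(int,proj(g,p+Rt[:,2]*.017)[0]); cv2.imwrite(f"pics/c_{n}.png",cv2.resize(g["image"][v-50:v+50,u-60:u+60,::-1],None,fx=4,fy=4))
a=cv2.imread("pics/c_scene.png");b=cv2.imread("pics/c_side.png");cv2.imwrite("pics/c.png",cv2.resize(np.hstack([a,b]),(800,333)))
E
```

```text
4.35 [ 0.45121692 -0.01112065  0.13542134] [ 3.13763961 -0.00345023  0.876889  ] 0.0003209687623668804
[0.50133551 0.05044074 0.28640943] [ 2.83564104 -0.00534703 -0.69329293]
-0.002 [[322.65324652 264.19720413]]
0 [[322.64794382 262.2775813 ]]
0.017 [[322.60730215 247.56496938]]
bracket est [[319.72907676 202.44616536]]
[[-0.18776165 -0.23547461 -0.9535713 ]]
scene [[298.88573437 175.32236307]] [[299.5121905  200.96350247]]
side [[325.10438072 179.50506379]] [[325.24832735 202.32043543]]
```

View pics/c.png

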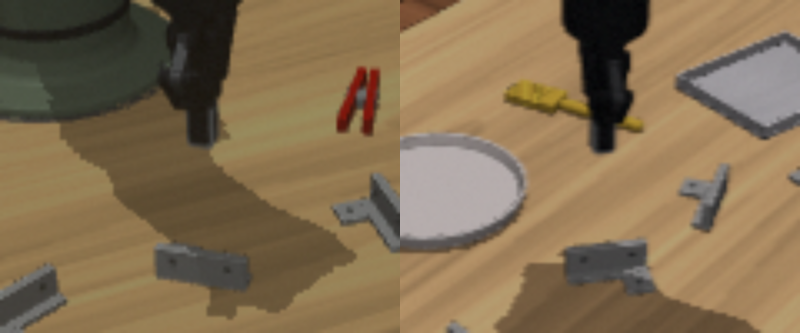

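The bracket estimate projects onto the real wall top in both fixed views. The fingertips, though, appear about 5-6 px higher than predicted. I'll check the TCP and tip height again now the arm has settled.

```bash
python3 -m crank '{"linear":[[0,0,0],[0,0,0]],"delta_rot":[[0,0,0],[0,0,0]],"fingers":[-1,-1]}'
python3 - <<'E'
from h import *
print(bot.finger_overhang,[a for a in dir(bot) if a[0]!='_'])
T=[]
for n in("scene","side"):
    s=observe();g=grab_frame(n);p=s["position"];Rt=R.from_euler('xyz',s["tool_rot"]).as_matrix()
    u,v=proj(g,p+Rt[:,2]*.017)[0]; im=g["image"].astype(int)
    x0,y0=int(u)-20,int(v)-35; c=im[y0:y0+50,x0:x0+40]; m=(c.max(2)<75).astype(np.uint8)
    k,l,st,_=cv2.connectedComponentsWithStats(m); big=1+st[1:,4].argmax(); ys,xs=np.where(l==big)
    tv=ys.max(); tu=xs[ys>=tv-2].mean(); T.append((g,[x0+tu,y0+tv+.5])); print(n,p,"pred",(u,v),"seen",T[-1][1])
print(tri(*T[0],*T[1]))
E
```

```text
clock: 4.7
position: [0.4487, -0.0118, 0.1269]
tool_rot: [-3.14, 0.001, 0.876]
force: [-0.1, 0.3, -0.8]
grip_width: -0.0002
finger_force: 0.0
0.017 ['IKError', 'finger_overhang', 'job_done']
scene [ 0.44865404 -0.01175334  0.12688676] pred (np.float64(298.367166790577), np.float64(177.5685132062338)) seen [np.float64(297.9047619047619), np.float64(170.5)]
side [ 0.44873247 -0.01171159  0.12696172] pred (np.float64(325.84221722873815), np.float64(182.00170329352275)) seen [np.float64(326.1666666666667), np.float64(175.5)]
(array([ 0.44916997, -0.01286762,  0.13294608]), np.float64(0.0006352411223342323))
```

Run:
```python
from h import *
s=observe();p=s["position"]
for n,u,v in(("scene",298,160),("side",326,165)):
    g=grab_frame(n);print(n);
    for r in range(v,v+24): print(r,[tuple(map(int,g["image"][r,c])) for c in(u-4,u-2,u,u+2,u+4)])
    for z in(.11,.12,.13,.14): print(z,proj(g,[p[0],p[1],z]).round(1))
```

```text
scene
160 [(31, 25, 20), (31, 26, 21), (30, 26, 19), (66, 67, 65), (38, 34, 30)]
161 [(31, 29, 22), (30, 26, 19), (29, 25, 19), (68, 68, 67), (48, 44, 42)]
162 [(30, 28, 20), (32, 27, 22), (30, 25, 21), (68, 69, 68), (44, 41, 39)]
163 [(39, 35, 31), (29, 26, 20), (31, 26, 20), (57, 56, 55), (44, 40, 37)]
164 [(37, 35, 31), (32, 26, 20), (30, 25, 19), (67, 66, 66), (46, 43, 40)]
165 [(36, 34, 30), (34, 28, 23), (34, 32, 26), (55, 54, 52), (44, 41, 39)]
166 [(37, 34, 30), (32, 28, 22), (31, 27, 20), (56, 56, 53), (39, 36, 30)]
167 [(39, 36, 31), (31, 27, 19), (30, 27, 19), (57, 55, 53), (41, 37, 32)]
168 [(48, 46, 43), (32, 28, 24), (31, 26, 22), (57, 56, 54), (59, 52, 39)]
169 [(60, 57, 53), (42, 39, 34), (35, 32, 27), (58, 58, 56), (122, 108, 73)]
170 [(99, 85, 60), (81, 75, 64), (72, 70, 66), (73, 71, 68), (151, 131, 86)]
171 [(107, 87, 57), (106, 87, 57), (105, 86, 57), (96, 82, 59), (151, 133, 88)]
172 [(106, 86, 57), (106, 86, 57), (109, 89, 59), (109, 89, 58), (152, 135, 91)]
173 [(107, 87, 57), (108, 88, 59), (109, 89, 59), (109, 90, 60), (149, 130, 87)]
174 [(110, 90, 60), (10
[... 2169 characters left out ...]
), (169, 137, 96)]
182 [(179, 150, 107), (176, 141, 100), (166, 133, 92), (166, 135, 94), (168, 136, 97)]
183 [(181, 147, 104), (171, 137, 98), (166, 133, 94), (168, 135, 95), (167, 133, 94)]
184 [(172, 138, 96), (163, 131, 92), (167, 134, 94), (166, 134, 94), (164, 131, 92)]
185 [(164, 132, 93), (165, 133, 94), (166, 132, 93), (166, 132, 94), (165, 131, 94)]
186 [(164, 131, 92), (166, 133, 93), (165, 132, 94), (164, 131, 93), (165, 132, 94)]
187 [(163, 132, 93), (164, 131, 93), (162, 130, 91), (164, 133, 93), (165, 131, 92)]
188 [(165, 132, 93), (163, 131, 91), (164, 133, 93), (165, 132, 93), (165, 132, 93)]
0.11 [[325.8 182. ]]
0.12 [[325.9 179.3]]
0.13 [[325.9 176.6]]
0.14 [[326.  173.8]]
```

Both views put the shut fingertips at z = 0.132 when the TCP reads 0.127. The tips therefore stand about 22 mm higher than the stated overhang implies, and the fingers closed just above the wall. I'm going down again with that correction.

```bash
python3 -m crank '{"linear":[[0,0,0],[0,0,0],[0,0,-0.2],[0,0,-0.35],[0,0,-0.42]],"delta_rot":[[0,0,0],[0,0,0],[0,0,0],[0,0,0],[0,0,0]],"fingers":[0.4,0.4,0.4,0.4,0.4]}' 40
python3 -m crank '{"linear":[[0,0,-0.03],[0,0,-0.05],[0,0,-0.05],[0,0,-0.05]],"delta_rot":[[0,0,0],[0,0,0],[0,0,0],[0,0,0]],"fingers":[0.4,0.4,0.4,0.4]}'
python3 -m crank '{"linear":[[0,0,0],[0,0,0],[0,0,0],[0,0,0],[0,0,0]],"delta_rot":[[0,0,0],[0,0,0],[0,0,0],[0,0,0],[0,0,0]],"fingers":[-1,-1,-1,-1,-1]}'
python3 -m crank '{"linear":[[0,0,0],[0,0,0],[0,0,0.1],[0,0,0.2],[0,0,0.4]],"delta_rot":[[0,0,0],[0,0,0],[0,0,0],[0,0,0],[0,0,0]],"fingers":[-1,-1,-1,-1,-1]}'
```

```text
clock: 5.4
position: [0.448, -0.0118, 0.0204]
tool_rot: [-3.139, 0.002, 0.876]
force: [-0.2, -0.1, 0.4]
grip_width: 0.0597
finger_force: 0.0
clock: 5.8
position: [0.4498, -0.0118, 0.0112]
tool_rot: [3.141, -0.001, 0.876]
force: [-0.9, 0.9, 0.6]
grip_width: 0.0598
finger_force: 0.0
clock: 6.3
position: [0.4495, -0.0119, 0.0107]
tool_rot: [3.141, -0.0, 0.876]
force: [-0.8, -0.3, 8.5]
grip_width: 0.0087
finger_force: 42.2
clock: 6.8
position: [0.4478, -0.0117, 0.1098]
tool_rot: [-3.138, 0.002, 0.876]
force: [0.8, -0.5, 0.4]
grip_width: 0.0093
finger_force: 41.1
```

B3 is gripped (opening 9 mm, 41 N). I'm carrying it to the tray and measuring the tray from above.

```bash
python3 -m crank '{"linear":[[0.1,-0.88,0.2],[0.1,-0.88,0.2],[0.1,-0.88,0.2],[0.1,-0.88,0.2],[0.1,-0.88,0.2]],"delta_rot":[[0,0,-0.9],[0,0,-0.9],[0,0,-0.9],[0,0,-0.9],[0,0,-0.9]],"fingers":[-1,-1,-1,-1,-1]}'
python3 -m crank '{"linear":[[0.1,-0.6,0.1],[0.1,-0.6,0.1],[0.1,-0.6,0.1],[0.1,-0.6,0.1],[0.1,-0.6,0.1]],"delta_rot":[[0,0,-0.9],[0,0,-0.9],[0,0,-0.9],[0,0,-0.9],[0,0,-0.9]],"fingers":[-1,-1,-1,-1,-1]}'
python3 -m crank '{"linear":[[0,0,0],[0,0,0],[0,0,0]],"delta_rot":[[0,0,-0.3],[0,0,-0.3],[0,0,-0.3]],"fingers":[-1,-1,-1]}'
python3 - <<'E'
from h import *
s=observe();print(s["position"],s["tool_rot"],s["qpos"][6],s["grip_width"])
f=snap("wrist","w5");rects(f,greymask,400,.018,400)
E
```

```text
clock: 7.3
position: [0.474, -0.236, 0.1613]
tool_rot: [3.14, -0.0, 0.4]
force: [0.6, 0.2, -0.4]
grip_width: 0.0083
finger_force: 41.1
clock: 7.8
position: [0.4989, -0.3828, 0.185]
tool_rot: [-3.142, 0.0, -0.068]
force: [-0.6, 0.2, -1.1]
grip_width: 0.0085
finger_force: 41.1
clock: 8.1
position: [0.4995, -0.3807, 0.1854]
tool_rot: [-3.141, 0.0, -0.218]
force: [-0.2, -0.3, 0.0]
grip_width: 0.0086
finger_force: 41.1
[ 0.4994741  -0.38067335  0.1853603 ] [-3.14133703e+00  2.89310470e-04 -2.18057041e-01] -1.3128144569739923 0.008623282322534839
645 [258, 292] xy 0.388 -0.285 LxW 0.037 0.035 long axis 77.6
615 [143, 291] xy 0.42 -0.16 LxW 0.085 0.011 long axis 111.6
1234 [151, 260] xy 0.452 -0.171 LxW 0.079 0.037 long axis 111.1
31849 [356, 164] xy 0.432 -0.4 LxW 0.312 0.18 long axis 167.2
```

View pics/w5.png

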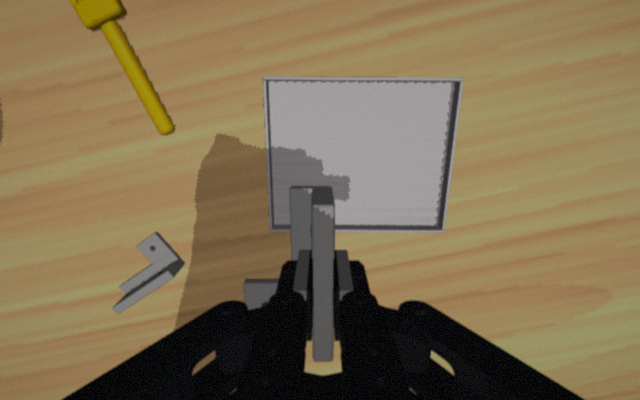

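The held bracket points along the tray's x, with its foot toward the base on the left. The tray rim's corners are at (264,78), (463,79), (442,232) and (271,231).

Run:
```python
from h import *
f=load("w5");P=plane(f,[[264,78],[463,79],[442,232],[271,231]],.018);print(P.round(3),P.mean(0).round(4))
c=P.mean(0)[:2]; ex=(P[0]-P[3]+P[1]-P[2])[:2];ex/=np.linalg.norm(ex);ey=np.array([-ex[1],ex[0]]);print(np.degrees(np.arctan2(ex[1],ex[0])),"L",c+.048*ey,"R",c-.048*ey)
w=load("w1");print("tri",tri(w,[436,108],f,[271,231]),tri(w,[560,139],f,[442,232]))
```

```text
[[ 0.602 -0.348  0.018]
 [ 0.563 -0.521  0.018]
 [ 0.42  -0.487  0.018]
 [ 0.459 -0.316  0.018]] [ 0.5109 -0.418   0.018 ]
-13.119655419105191 L [ 0.5218164 -0.3712081] R [ 0.5000258  -0.46470233]
tri (array([ 0.45986828, -0.31505996,  0.01807915]), np.float64(0.002761351383542726)) (array([ 0.42087454, -0.48594427,  0.01910135]), np.float64(0.0014663865491246941))
```

```bash
python3 -m crank '{"linear":[[0,-0.33,0],[0,-0.33,0],[0,-0.33,-0.2],[0,-0.33,-0.35],[0,-0.33,-0.5]],"delta_rot":[[0,0,-0.02],[0,0,-0.02],[0,0,-0.02],[0,0,-0.02],[0,0,-0.02]],"fingers":[-1,-1,-1,-1,-1]}'
python3 -m crank '{"linear":[[0,0,-0.08],[0,0,-0.13],[0,0,-0.16],[0,0,-0.18],[0,0,-0.18]],"delta_rot":[[0,0,0],[0,0,0],[0,0,0],[0,0,0],[0,0,0]],"fingers":[-1,-1,-1,-1,-1]}'
python3 -m crank '{"linear":[[0,0,0],[0,0,0]],"delta_rot":[[0,0,0],[0,0,0]],"fingers":[-1,-1]}'
```

```text
clock: 8.65
position: [0.4991, -0.4639, 0.0588]
tool_rot: [-3.141, -0.0, -0.231]
force: [0.6, -1.1, -0.8]
grip_width: 0.0089
finger_force: 41.1
clock: 9.15
position: [0.4995, -0.4644, 0.0157]
tool_rot: [3.141, -0.0, -0.234]
force: [-0.4, -0.3, -1.8]
grip_width: 0.0085
finger_force: 41.1
clock: 9.35
position: [0.4997, -0.4646, 0.0163]
tool_rot: [3.141, -0.001, -0.234]
force: [0.0, 0.5, -0.1]
grip_width: 0.0086
finger_force: 41.1
```

```bash
python3 -m crank '{"linear":[[0,0,-0.008],[0,0,-0.012],[0,0,-0.012]],"delta_rot":[[0,0,0],[0,0,0],[0,0,0]],"fingers":[-1,-1,-1]}'
python3 -m crank '{"linear":[[0,0,0],[0,0,0],[0,0,0],[0,0,0]],"delta_rot":[[0,0,0],[0,0,0],[0,0,0],[0,0,0]],"fingers":[-0.41,-0.41,-0.41,-0.41]}'
python3 -m crank '{"linear":[[0,0,0.1],[0,0,0.2],[0,0,0.4],[0,0,0.6],[0,0,0.68]],"delta_rot":[[0,0,0],[0,0,0],[0,0,0],[0,0,0],[0,0,0]],"fingers":[-0.41,-0.41,-0.41,-0.41,-0.41]}'
```

```text
clock: 9.65
position: [0.4997, -0.4646, 0.0137]
tool_rot: [3.141, -0.001, -0.234]
force: [-4.0, 3.7, 16.0]
grip_width: 0.0088
finger_force: 43.4
clock: 10.05
position: [0.4992, -0.4642, 0.0123]
tool_rot: [-3.141, 0.0, -0.234]
force: [1.2, -0.1, -0.3]
grip_width: 0.0253
finger_force: 0.0
clock: 10.55
position: [0.5005, -0.4654, 0.1875]
tool_rot: [3.139, -0.005, -0.234]
force: [0.9, -0.4, -0.4]
grip_width: 0.0256
finger_force: 0.0
```

B3 touched the floor (16 N) and has been let go. Next is B1.

```bash
python3 -m crank '{"linear":[[-0.3,0.34,0],[-0.3,0.34,0],[-0.3,0.34,0],[-0.3,0.34,0]],"delta_rot":[[0,0,1],[0,0,1],[0,0,1],[0,0,1]],"fingers":[0.4,0.4,0.4,0.4]}'
python3 -m crank '{"linear":[[-0.3,0.34,0],[-0.3,0.34,0],[-0.3,0.34,0],[-0.3,0.34,0]],"delta_rot":[[0,0,1],[0,0,1],[0,0,1],[0,0,1]],"fingers":[0.4,0.4,0.4,0.4]}'
python3 -m crank '{"linear":[[0,0,0],[0,0,0],[0,0,0],[0,0,0],[0,0,0]],"delta_rot":[[0,0,1],[0,0,1],[0,0,1],[0,0,1],[0,0,1]],"fingers":[0.4,0.4,0.4,0.4,0.4]}'
cat >> h.py <<'E'
def near(fn,hand):
    # bracket near TCP: bright-face contour; wall strip from rows in tool-aligned rectified top view at z=.032
    s=observe();f=snap("wrist",fn);print(s["position"],s["tool_rot"],s["qpos"][6]);rects(f,greymask,300,.012,300)
    u,v=proj(f,[s["position"][0],s["position"][1],.02])[0].astype(int);print("tcp px",u,v)
    c=f["image"][max(v-110,0):v+70,u-110:u+110,::-1];cv2.imwrite(f"pics/{fn}c.png",cv2.resize(c,None,fx=3,fy=3));print("crop origin",u-110,max(v-110,0),"x3")
E
python3 - <<'E'
from h import *
near("n1",1)
E
```

```text
clock: 10.95
position: [0.423, -0.378, 0.183]
tool_rot: [3.141, 0.0, 0.296]
force: [1.3, -1.9, -0.1]
grip_width: 0.0602
finger_force: 0.0
clock: 11.35
position: [0.3479, -0.2931, 0.1828]
tool_rot: [-3.142, 0.001, 0.82]
force: [-0.4, -0.9, 0.4]
grip_width: 0.0599
finger_force: 0.0
clock: 11.85
position: [0.3492, -0.2944, 0.1824]
tool_rot: [3.142, -0.0, 1.338]
force: [0.4, -0.5, 0.4]
grip_width: 0.06
finger_force: 0.0
[ 0.34918393 -0.2944151   0.18239335] [ 3.14155595e+00 -1.04730958e-04  1.33761937e+00] 0.0813933090980011
16550 [500, 229] xy 0.516 -0.4 LxW 0.158 0.147 long axis 167.2
2336 [332, 170] xy 0.364 -0.301 LxW 0.087 0.047 long axis 77.4
2194 [400, 28] xy 0.447 -0.171 LxW 0.061 0.041 long axis 112.0
tcp px 321 181
crop origin 211 71 x3
```

B1 sits under the gripper (rectangle 87 x 47 mm, axis 77.4°, against a tool yaw of 76.6°), so I'm gripping it.

```bash
python3 -m crank '{"linear":[[-0.01,0,-0.2],[-0.01,0,-0.4],[-0.01,0,-0.55],[-0.01,0,-0.64],[-0.01,0,-0.68]],"delta_rot":[[0,0,0],[0,0,0],[0,0,0],[0,0,0],[0,0,0]],"fingers":[0.4,0.4,0.4,0.4,0.4]}' 40
python3 -m crank '{"linear":[[0,0,0],[0,0,0],[0,0,0],[0,0,0],[0,0,0]],"delta_rot":[[0,0,0],[0,0,0],[0,0,0],[0,0,0],[0,0,0]],"fingers":[0.4,-1,-1,-1,-1]}'
python3 -m crank '{"linear":[[0,0,0],[0,0,0],[0,0,0.1],[0,0,0.3],[0,0,0.5]],"delta_rot":[[0,0,0],[0,0,0],[0,0,0],[0,0,0],[0,0,0]],"fingers":[-1,-1,-1,-1,-1]}'
```

```text
clock: 12.4
position: [0.3461, -0.2936, 0.0106]
tool_rot: [-3.139, -0.001, 1.335]
force: [0.8, -0.8, 0.1]
grip_width: 0.0598
finger_force: 0.0
clock: 12.9
position: [0.3471, -0.2948, 0.0133]
tool_rot: [3.14, 0.001, 1.336]
force: [-2.0, 0.2, 14.5]
grip_width: 0.0091
finger_force: 41.4
clock: 13.4
position: [0.3463, -0.2936, 0.139]
tool_rot: [-3.14, -0.001, 1.337]
force: [0.1, -1.4, -0.0]
grip_width: 0.0082
finger_force: 39.5
```

```bash
python3 -m crank '{"linear":[[0.36,-0.16,0.2],[0.36,-0.16,0.2],[0.36,-0.16,0.2],[0.36,-0.16,0.2]],"delta_rot":[[0,0,-1],[0,0,-1],[0,0,-1],[0,0,-1]],"fingers":[-1,-1,-1,-1]}'
python3 -m crank '{"linear":[[0.34,-0.15,0],[0.34,-0.15,0],[0.34,-0.15,0],[0.34,-0.15,0]],"delta_rot":[[0,0,-1],[0,0,-1],[0,0,-1],[0,0,-1]],"fingers":[-1,-1,-1,-1]}'
python3 -m crank '{"linear":[[0,0,0],[0,0,0],[0,0,0],[0,0,0],[0,0,0]],"delta_rot":[[0,0,-0.99],[0,0,-0.99],[0,0,-0.99],[0,0,-0.99],[0,0,-0.99]],"fingers":[-1,-1,-1,-1,-1]}'
python3 - <<'E'
from h import *
s=observe();print(s["position"],s["tool_rot"]);snap("wrist","w6")
E
```

```text
clock: 13.8
position: [0.4386, -0.3349, 0.1887]
tool_rot: [3.139, -0.001, 0.807]
force: [0.0, 0.5, -1.2]
grip_width: 0.0085
finger_force: 39.6
clock: 14.2
position: [0.5225, -0.3716, 0.1871]
tool_rot: [-3.141, -0.0, 0.284]
force: [-0.5, 0.2, -1.7]
grip_width: 0.0088
finger_force: 39.6
clock: 14.7
position: [0.5218, -0.3716, 0.1878]
tool_rot: [3.142, -0.0, -0.23]
force: [-0.2, 0.3, -0.2]
grip_width: 0.0088
finger_force: 39.6
[ 0.52176754 -0.37164378  0.18777863] [ 3.14157116e+00 -2.35832173e-04 -2.30005592e-01]
```

View pics/w6.png

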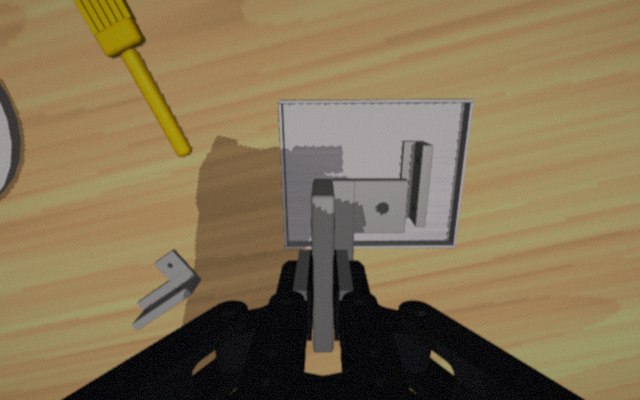

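B3 lies flat along the tray's right side, rows 140-227. B1 is held parallel with its foot facing inward, and there is room, so I'm lowering.

```bash
python3 -m crank '{"linear":[[0,0,-0.2],[0,0,-0.4],[0,0,-0.55],[0,0,-0.64],[0,0,-0.68]],"delta_rot":[[0,0,0],[0,0,0],[0,0,0],[0,0,0],[0,0,0]],"fingers":[-1,-1,-1,-1,-1]}'
python3 -m crank '{"linear":[[0,0,0],[0,0,-0.008],[0,0,-0.016],[0,0,-0.016]],"delta_rot":[[0,0,0],[0,0,0],[0,0,0],[0,0,0]],"fingers":[-1,-1,-1,-1]}'
```

```text
clock: 15.25
position: [0.5208, -0.3711, 0.0154]
tool_rot: [-3.14, 0.003, -0.227]
force: [-4.3, 11.5, 47.7]
grip_width: 0.0089
finger_force: 46.8
clock: 15.65
position: [0.5222, -0.3723, 0.015]
tool_rot: [3.141, -0.001, -0.229]
force: [-3.9, 2.8, 15.8]
grip_width: 0.0088
finger_force: 43.6
```

```bash
python3 -m crank '{"linear":[[0,0,0],[0,0,0],[0,0,0],[0,0,0]],"delta_rot":[[0,0,0],[0,0,0],[0,0,0],[0,0,0]],"fingers":[-0.41,-0.41,-0.41,-0.41]}'
python3 -m crank '{"linear":[[0,0,0.1],[0,0,0.2],[0,0,0.4],[0,0,0.6],[0,0,0.7]],"delta_rot":[[0,0,0],[0,0,0],[0,0,0],[0,0,0],[0,0,0]],"fingers":[-0.41,-0.41,-0.41,-0.41,-0.41]}'
python3 -m crank '{"linear":[[-0.2,0.41,0],[-0.2,0.41,0],[-0.2,0.41,0],[-0.2,0.41,0]],"delta_rot":[[0,0,1],[0,0,1],[0,0,1],[0,0,1]],"fingers":[0.4,0.4,0.4,0.4]}'
python3 -m crank '{"linear":[[-0.19,0.41,0],[-0.19,0.41,0],[-0.19,0.41,0],[-0.19,0.41,0]],"delta_rot":[[0,0,1],[0,0,1],[0,0,1],[0,0,1]],"fingers":[0.4,0.4,0.4,0.4]}'
python3 -m crank '{"linear":[[0,0,0],[0,0,0],[0,0,0],[0,0,0]],"delta_rot":[[0,0,1],[0,0,1],[0,0,1],[0,0,1]],"fingers":[0.4,0.4,0.4,0.4]}'
python3 -m crank '{"linear":[[0,0,0],[0,0,0],[0,0,0],[0,0,0]],"delta_rot":[[0,0,1],[0,0,1],[0,0,1],[0,0,1]],"fingers":[0.4,0.4,0.4,0.4]}'
python3 -m crank '{"linear":[[0,0,0],[0,0,0],[0,0,0]],"delta_rot":[[0,0,0.15],[0,0,0.15],[0,0,0.15]],"fingers":[0.4,0.4,0.4]}'
python3 - <<'E'
from h import *
near("n2",1)
E
```

```text
clock: 16.05
position: [0.5218, -0.3718, 0.0134]
tool_rot: [-3.142, -0.0, -0.229]
force: [0.2, 0.4, -0.2]
grip_width: 0.0248
finger_force: 0.0
clock: 16.55
position: [0.5228, -0.3725, 0.1928]
tool_rot: [3.14, -0.004, -0.229]
force: [0.5, -0.0, -0.2]
grip_width: 0.0253
finger_force: 0.0
clock: 16.95
position: [0.4712, -0.2672, 0.189]
tool_rot: [3.142, -0.0, 0.303]
force: [-0.2, 0.0, 0.5]
grip_width: 0.0597
finger_force: 0.0
clock: 17.35
position: [0.4236, -0.165, 0.1888]
tool_rot: [3.141, 0.0, 0.827]
force: [1.0, -0.5, -0.4]
grip_width: 0.0598
finger_force: 0.0
clock: 17.75
position: [0.4242, -0.1669, 0.1884]
tool_rot: [3.142, 0.0, 1.348]
force: [-0.1, -0.2, -0.2]
grip_width: 0.06
finger_force: 0.0
clock: 18.15
position: [0.4243, -0.1669, 0.1884]
tool_rot: [3.142, 0.0, 1.872]
force: [0.2, 0.6, -0.3]
grip_width: 0.0593
finger_force: 0.0
clock: 18.45
position: [0.4243, -0.1669, 0.1884]
tool_rot: [3.142, 0.0, 1.941]
force: [-0.4, 0.2, 0.6]
grip_width: 0.0596
finger_force: 0.0
[ 0.42426058 -0.16692503  0.18841175] [3.14155156e+00 4.74834797e-05 1.94145495e+00] 0.29419733624386224
2157 [332, 185] xy 0.443 -0.165 LxW 0.088 0.046 long axis 112.6
19956 [588, 109] xy 0.634 -0.027 LxW 0.2 0.111 long axis 127.4
tcp px 320 179
crop origin 210 69 x3
```

```bash
python3 -m crank '{"linear":[[0.005,-0.012,-0.2],[0.005,-0.012,-0.4],[0.005,-0.012,-0.55],[0.005,-0.012,-0.65],[0.005,-0.012,-0.70]],"delta_rot":[[0,0,0.05],[0,0,0.05],[0,0,0.05],[0,0,0.05],[0,0,0.05]],"fingers":[0.4,0.4,0.4,0.4,0.4]}' 40
python3 -m crank '{"linear":[[0,0,0],[0,0,0],[0,0,0],[0,0,0],[0,0,0]],"delta_rot":[[0,0,0],[0,0,0],[0,0,0],[0,0,0],[0,0,0]],"fingers":[0.4,-1,-1,-1,-1]}'
python3 -m crank '{"linear":[[0,0,0],[0,0,0],[0,0,0.1],[0,0,0.3],[0,0,0.5]],"delta_rot":[[0,0,0],[0,0,0],[0,0,0],[0,0,0],[0,0,0]],"fingers":[-1,-1,-1,-1,-1]}'
```

```text
clock: 19.0
position: [0.4247, -0.1693, 0.0115]
tool_rot: [-3.14, -0.002, 1.969]
force: [-0.5, -0.7, 0.7]
grip_width: 0.0596
finger_force: 0.0
clock: 19.5
position: [0.426, -0.1702, 0.0144]
tool_rot: [3.141, 0.001, 1.97]
force: [-2.7, 0.2, 15.0]
grip_width: 0.0086
finger_force: 41.3
clock: 20.0
position: [0.4248, -0.1693, 0.14]
tool_rot: [-3.141, -0.002, 1.971]
force: [-0.3, -1.3, -0.5]
grip_width: 0.0087
finger_force: 39.4
```

```bash
python3 -m crank '{"linear":[[0.39,0.34,0.2],[0.39,0.34,0.2],[0.39,0.34,0.2],[0.39,0.34,0.2]],"delta_rot":[[0,0,-0.76],[0,0,-0.76],[0,0,-0.76],[0,0,-0.76]],"fingers":[-1,-1,-1,-1]}'
python3 -m crank '{"linear":[[0.387,0.342,0],[0.387,0.342,0],[0.387,0.342,0],[0.387,0.342,0],[0.387,0.342,0]],"delta_rot":[[0,0,0],[0,0,0],[0,0,0],[0,0,0],[0,0,0]],"fingers":[-1,-1,-1,-1,-1]}'
python3 - <<'E'
from h import *
s=observe();print(s["position"],s["tool_rot"]);snap("wrist","w7")
E
```

```text
clock: 20.4
position: [0.5267, -0.0808, 0.1909]
tool_rot: [3.136, -0.001, 1.573]
force: [-0.5, -1.5, -0.7]
grip_width: 0.0086
finger_force: 39.4
clock: 20.9
position: [0.6194, 0.0006, 0.1881]
tool_rot: [-3.141, 0.0, 1.573]
force: [0.3, 0.5, -0.4]
grip_width: 0.0083
finger_force: 39.4
[0.61935446 0.00063294 0.18810549] [-3.14077650e+00  9.43843858e-05  1.57320171e+00]
```

View pics/w7.png

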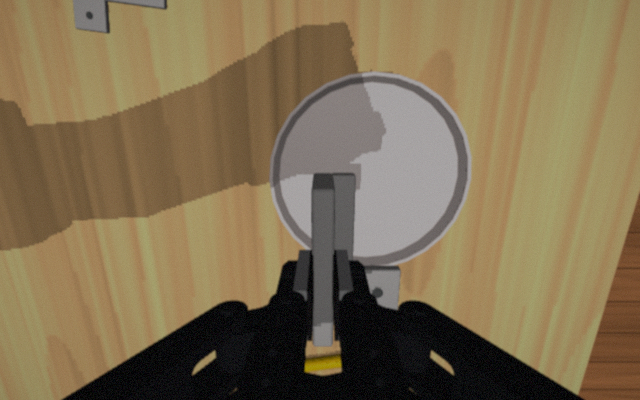

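The bracket is held parallel at the left of the dish centre (371,169), with its foot at (380,285) facing inward. I'm lowering it.

```bash
python3 -c "
from h import *
f=load('w7');print(plane(f,[[371,169]],.018),tri(load('w3'),proj(load('w3'),[.667,.001,.018])[0],f,[371,169]))"
python3 -m crank '{"linear":[[0,0,-0.2],[0,0,-0.4],[0,0,-0.55],[0,0,-0.62],[0,0,-0.66]],"delta_rot":[[0,0,0],[0,0,0],[0,0,0],[0,0,0],[0,0,0]],"fingers":[-1,-1,-1,-1,-1]}'
python3 -m crank '{"linear":[[0,0,0],[0,0,-0.008],[0,0,-0.014],[0,0,-0.018],[0,0,-0.018]],"delta_rot":[[0,0,0],[0,0,0],[0,0,0],[0,0,0],[0,0,0]],"fingers":[-1,-1,-1,-1,-1]}'
```

```text
[[0.66776603 0.01131663 0.018     ]] (array([0.67044014, 0.00439327, 0.00811152]), np.float64(0.009609558958042629))
clock: 21.45
position: [0.6192, -0.0002, 0.0227]
tool_rot: [-3.14, 0.0, 1.571]
force: [-0.1, -0.3, -0.3]
grip_width: 0.0085
finger_force: 39.4
clock: 21.95
position: [0.62, 0.0006, 0.0194]
tool_rot: [3.141, 0.0, 1.572]
force: [-0.1, 0.1, -0.5]
grip_width: 0.0086
finger_force: 39.4
```

```bash
python3 -m crank '{"linear":[[0,0,-0.006],[0,0,-0.01],[0,0,-0.01]],"delta_rot":[[0,0,0],[0,0,0],[0,0,0]],"fingers":[-1,-1,-1]}'
```

```text
clock: 22.25
position: [0.6202, 0.0006, 0.0183]
tool_rot: [3.141, 0.001, 1.572]
force: [-11.0, -1.6, 33.7]
grip_width: 0.0086
finger_force: 43.6
```

```bash
python3 -m crank '{"linear":[[0,0,0],[0,0,0],[0,0,0],[0,0,0]],"delta_rot":[[0,0,0],[0,0,0],[0,0,0],[0,0,0]],"fingers":[-0.41,-0.41,-0.41,-0.41]}'
python3 -m crank '{"linear":[[0,0,0.1],[0,0,0.2],[0,0,0.4],[0,0,0.6],[0,0,0.68]],"delta_rot":[[0,0,0],[0,0,0],[0,0,0],[0,0,0],[0,0,0]],"fingers":[-0.41,-0.41,-0.41,-0.41,-0.41]}'
python3 -m crank '{"linear":[[-0.36,0.35,0],[-0.36,0.35,0],[-0.36,0.35,0],[-0.36,0.35,0]],"delta_rot":[[0,0,1],[0,0,1],[0,0,1],[0,0,1]],"fingers":[0.4,0.4,0.4,0.4]}'
python3 -m crank '{"linear":[[-0.35,0.36,0],[-0.35,0.36,0],[-0.35,0.36,0],[-0.35,0.36,0]],"delta_rot":[[0,0,1],[0,0,1],[0,0,1],[0,0,1]],"fingers":[0.4,0.4,0.4,0.4]}'
python3 -m crank '{"linear":[[0,0,0],[0,0,0],[0,0,0],[0,0,0],[0,0,0]],"delta_rot":[[0,0,0.85],[0,0,0.85],[0,0,0.85],[0,0,0.85],[0,0,0.85]],"fingers":[0.4,0.4,0.4,0.4,0.4]}'
python3 - <<'E'
from h import *
near("n3",1)
rects(load("n3"),redmask,100,.006,400)
E
```

```text
clock: 22.65
position: [0.6197, 0.0007, 0.0162]
tool_rot: [-3.141, -0.0, 1.572]
force: [0.8, -0.1, 0.0]
grip_width: 0.0253
finger_force: 0.0
clock: 23.15
position: [0.6212, 0.0011, 0.1909]
tool_rot: [3.137, -0.0, 1.572]
force: [0.1, 0.3, 0.3]
grip_width: 0.025
finger_force: 0.0
clock: 23.55
position: [0.5276, 0.091, 0.1869]
tool_rot: [3.141, -0.0, 2.106]
force: [0.4, -0.4, 0.3]
grip_width: 0.0601
finger_force: 0.0
clock: 23.95
position: [0.44, 0.1808, 0.1868]
tool_rot: [3.141, 0.0, 2.63]
force: [1.4, -1.2, -0.8]
grip_width: 0.0599
finger_force: 0.0
clock: 24.45
position: [0.4423, 0.1781, 0.1863]
tool_rot: [3.141, -0.0, 3.06]
force: [-0.6, 0.2, -0.1]
grip_width: 0.0596
finger_force: 0.0
[0.44228183 0.17808648 0.18630511] [ 3.14144913e+00 -3.09932554e-04  3.05980007e+00] 0.4550752135334514
15348 [555, 221] xy 0.515 0.418 LxW 0.146 0.127 long axis 64.4
2257 [304, 166] xy 0.444 0.156 LxW 0.088 0.046 long axis 173.5
tcp px 321 177
crop origin 211 67 x3
512 [455, 82] xy 0.365 0.309 LxW 0.077 0.007 long axis 97.9
530 [452, 67] xy 0.352 0.306 LxW 0.076 0.007 long axis 105.3
286 [604, 14] xy 0.319 0.438 LxW 0.025 0.009 long axis 161.4
259 [588, 12] xy 0.316 0.424 LxW 0.021 0.01 long axis 168.1
```

```bash
python3 -m crank '{"linear":[[0.01,-0.01,-0.2],[0.01,-0.01,-0.4],[0.01,-0.01,-0.55],[0.01,-0.01,-0.65],[0.01,-0.01,-0.69]],"delta_rot":[[0,0,-0.06],[0,0,-0.06],[0,0,-0.06],[0,0,-0.06],[0,0,-0.06]],"fingers":[0.4,0.4,0.4,0.4,0.4]}' 40
python3 -m crank '{"linear":[[0,0,0],[0,0,0],[0,0,0],[0,0,0],[0,0,0]],"delta_rot":[[0,0,0],[0,0,0],[0,0,0],[0,0,0],[0,0,0]],"fingers":[0.4,-1,-1,-1,-1]}'
python3 -m crank '{"linear":[[0,0,0],[0,0,0],[0,0,0.1],[0,0,0.3],[0,0,0.5]],"delta_rot":[[0,0,0],[0,0,0],[0,0,0],[0,0,0],[0,0,0]],"fingers":[-1,-1,-1,-1,-1]}'
```

```text
clock: 25.0
position: [0.4438, 0.1755, 0.012]
tool_rot: [-3.14, -0.002, 3.031]
force: [0.4, 0.0, 1.1]
grip_width: 0.0599
finger_force: 0.0
clock: 25.5
position: [0.4454, 0.1754, 0.0146]
tool_rot: [-3.142, 0.001, 3.032]
force: [0.6, -2.7, 11.5]
grip_width: 0.0089
finger_force: 39.8
clock: 26.0
position: [0.4439, 0.1757, 0.1404]
tool_rot: [-3.141, -0.002, 3.034]
force: [1.7, -1.4, 0.5]
grip_width: 0.0085
finger_force: 38.3
```

```bash
python3 -m crank '{"linear":[[0.3,-0.35,0.2],[0.3,-0.35,0.2],[0.3,-0.35,0.2],[0.3,-0.35,0.2]],"delta_rot":[[0,0,-1],[0,0,-1],[0,0,-1],[0,0,-1]],"fingers":[-1,-1,-1,-1]}'
python3 -m crank '{"linear":[[0.39,-0.35,0],[0.39,-0.35,0],[0.39,-0.35,0],[0.39,-0.35,0]],"delta_rot":[[0,0,-1],[0,0,-1],[0,0,-1],[0,0,-1]],"fingers":[-1,-1,-1,-1]}'
python3 -m crank '{"linear":[[0.39,0,0],[0.39,0,0],[0.39,0,0],[0.39,0,0],[0.39,0,0]],"delta_rot":[[0,0,-0.79],[0,0,-0.79],[0,0,-0.79],[0,0,-0.79],[0,0,-0.79]],"fingers":[-1,-1,-1,-1,-1]}'
python3 - <<'E'
from h import *
s=observe();print(s["position"],s["tool_rot"]);snap("wrist","w8")
E
```

```text
clock: 26.4
position: [0.5222, 0.085, 0.1904]
tool_rot: [3.14, 0.003, 2.498]
force: [-0.3, 0.4, -1.0]
grip_width: 0.0089
finger_force: 38.4
clock: 26.8
position: [0.6194, -0.0032, 0.1886]
tool_rot: [3.141, 0.001, 1.975]
force: [-1.4, 0.6, -0.8]
grip_width: 0.0088
finger_force: 38.3
clock: 27.3
position: [0.7141, 0.0008, 0.189]
tool_rot: [-3.141, 0.0, 1.576]
force: [-1.4, -0.0, -0.6]
grip_width: 0.0083
finger_force: 38.4
[0.71409397 0.00082837 0.18900249] [-3.14106501e+00  9.10544069e-05  1.57628978e+00]
```

View pics/w8.png

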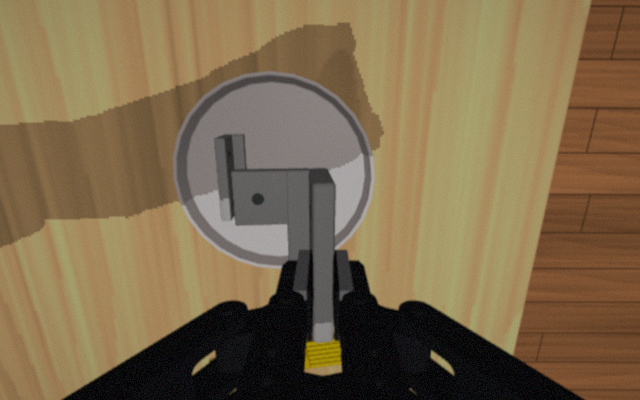

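B2 sits at the dish's left, with its wall around (228,178). The held B4's foot faces it at the opposite end and clears it, so I'm lowering.

```bash
python3 -m crank '{"linear":[[0,0,-0.2],[0,0,-0.4],[0,0,-0.55],[0,0,-0.62],[0,0,-0.66]],"delta_rot":[[0,0,0],[0,0,0],[0,0,0],[0,0,0],[0,0,0]],"fingers":[-1,-1,-1,-1,-1]}'
python3 -m crank '{"linear":[[0,0,0],[0,0,-0.008],[0,0,-0.016],[0,0,-0.022],[0,0,-0.022]],"delta_rot":[[0,0,0],[0,0,0],[0,0,0],[0,0,0],[0,0,0]],"fingers":[-1,-1,-1,-1,-1]}'
```

```text
clock: 27.85
position: [0.7143, 0.0005, 0.0233]
tool_rot: [-3.141, -0.0, 1.573]
force: [0.2, 0.1, -0.4]
grip_width: 0.0089
finger_force: 38.5
clock: 28.35
position: [0.715, 0.0007, 0.0189]
tool_rot: [3.141, 0.0, 1.572]
force: [-0.0, -0.9, 0.8]
grip_width: 0.0086
finger_force: 38.5
```

```bash
python3 -m crank '{"linear":[[0,0,-0.005],[0,0,-0.008],[0,0,-0.008]],"delta_rot":[[0,0,0],[0,0,0],[0,0,0]],"fingers":[-1,-1,-1]}'
```

```text
clock: 28.65
position: [0.7157, 0.0007, 0.0186]
tool_rot: [3.14, 0.0, 1.572]
force: [-7.2, -2.0, 23.3]
grip_width: 0.0088
finger_force: 43.9
```

```bash
python3 -m crank '{"linear":[[0,0,0],[0,0,0],[0,0,0],[0,0,0]],"delta_rot":[[0,0,0],[0,0,0],[0,0,0],[0,0,0]],"fingers":[-0.41,-0.41,-0.41,-0.41]}'
python3 -m crank '{"linear":[[0,0,0.1],[0,0,0.2],[0,0,0.4],[0,0,0.6],[0,0,0.8]],"delta_rot":[[0,0,0],[0,0,0],[0,0,0],[0,0,0],[0,0,0]],"fingers":[-0.41,-0.41,-0.41,-0.41,-0.41]}'
python3 -m crank '{"linear":[[-0.6,0.4,0.05],[-0.6,0.4,0.05],[-0.6,0.4,0.05],[-0.6,0.4,0.05],[-0.6,0.4,0.05]],"delta_rot":[[0,0,0.39],[0,0,0.39],[0,0,0.39],[0,0,0.39],[0,0,0.39]],"fingers":[0.1,0.1,0.1,0.1,0.1]}'
python3 -m crank '{"linear":[[-0.6,0.5,0],[-0.6,0.5,0],[-0.6,0.5,0],[-0.6,0.5,0],[-0.6,0.5,0]],"delta_rot":[[0,0,0],[0,0,0],[0,0,0],[0,0,0],[0,0,0]],"fingers":[0.1,0.1,0.1,0.1,0.1]}'
python3 -m crank '{"linear":[[-0.22,0.33,-0.28],[-0.22,0.33,-0.28],[-0.22,0.33,-0.28],[-0.22,0.33,-0.28],[-0.22,0.33,-0.28]],"delta_rot":[[0,0,0],[0,0,0],[0,0,0],[0,0,0],[0,0,0]],"fingers":[0.1,0.1,0.1,0.1,0.1]}'
python3 - <<'E'
from h import *
s=observe();f=snap("wrist","n4");print(s["position"],s["tool_rot"],s["qpos"][6]);rects(f,redmask,100,.006,400);rects(f,greymask,40,.012,300)
u,v=proj(f,[*s["position"][:2],.01])[0].astype(int);print(u,v);cv2.imwrite("pics/n4c.png",cv2.resize(f["image"][v-80:v+60,u-80:u+80,::-1],None,fx=4,fy=4))
E
```

```text
clock: 29.05
position: [0.7147, 0.0007, 0.0162]
tool_rot: [-3.141, -0.0, 1.572]
force: [-0.1, -0.5, -0.2]
grip_width: 0.0255
finger_force: 0.0
clock: 29.55
position: [0.7144, 0.0007, 0.2183]
tool_rot: [-3.141, -0.0, 1.572]
force: [-0.0, -0.3, 0.4]
grip_width: 0.0249
finger_force: 0.0
clock: 30.05
position: [0.5621, 0.1035, 0.23]
tool_rot: [3.141, 0.0, 1.781]
force: [1.3, -1.1, 0.2]
grip_width: 0.0468
finger_force: 0.0
clock: 30.55
position: [0.4115, 0.2291, 0.2295]
tool_rot: [3.141, -0.001, 1.783]
force: [1.1, -0.5, -0.4]
grip_width: 0.0467
finger_force: 0.0
clock: 31.05
position: [0.3602, 0.3081, 0.1588]
tool_rot: [-3.141, 0.0, 1.777]
force: [-0.2, -0.1, 0.6]
grip_width: 0.047
finger_force: 0.0
[0.36019738 0.30807838 0.15877849] [-3.14112073e+00  2.64687339e-04  1.77684322e+00] -1.0303146250509505
840 [181, 225] xy 0.239 0.236 LxW 0.109 0.01 long axis 139.1
954 [193, 212] xy 0.25 0.252 LxW 0.108 0.011 long axis 147.0
475 [326, 183] xy 0.366 0.306 LxW 0.075 0.007 long axis 97.9
480 [311, 184] xy 0.352 0.304 LxW 0.077 0.007 long axis 104.4
774 [285, 18] xy 0.301 0.438 LxW 0.063 0.01 long axis 162.1
1421 [249, 26] xy 0.275 0.426 LxW 0.108 0.011 long axis 168.8
48 [399, 295] xy 0.463 0.21 LxW 0.012 0.007 long axis 11.8
46 [246, 296] xy 0.308 0.177 LxW 0.013 0.007 long axis 11.8
378 [578, 294] xy 0.645 0.25 LxW 0.056 0.013 long axis 11.8
150 [188, 220] xy 0.244 0.249 LxW 0.02 0.009 long axis 141.1
83 [319, 187] xy 0.359 0.306 LxW 0.014 0.006 long axis 101.8
290 [255, 14] xy 0.282 0.434 LxW 0.02 0.01 long axis 164.0
23069 [524, 101] xy 0.517 0.415 LxW 0.135 0.131 long axis 154.4
320 184
```

The small peg is 76 mm long (the decoys are about 108 mm). Its spring block is at (0.359, 0.306), axis 101°. I'm descending, then feeling for the shelf in small steps.

```bash
python3 -m crank '{"linear":[[-0.004,-0.008,-0.2],[-0.004,-0.008,-0.4],[-0.004,-0.008,-0.52],[-0.004,-0.008,-0.59],[-0.004,-0.008,-0.61]],"delta_rot":[[0,0,0],[0,0,0],[0,0,0],[0,0,0],[0,0,0]],"fingers":[0.1,0.1,0.1,0.1,-0.1]}' 30
python3 -m crank '{"linear":[[0,0,0],[0,0,-0.006],[0,0,-0.012],[0,0,-0.012]],"delta_rot":[[0,0,0],[0,0,0],[0,0,0],[0,0,0]],"fingers":[-0.1,-0.1,-0.1,-0.1]}'
python3 - <<'E'
from h import *
s=observe();print(s["position"])
f=snap("wrist","n5");u,v=proj(f,[*s["position"][:2],.0])[0].astype(int);cv2.imwrite("pics/n5c.png",cv2.resize(f["image"][v-90:v+60,u-80:u+80,::-1],None,fx=4,fy=4))
E
```

```text
clock: 31.6
position: [0.3593, 0.305, 0.0053]
tool_rot: [-3.141, 0.001, 1.775]
force: [-0.3, -0.0, 0.3]
grip_width: 0.0385
finger_force: 0.0
clock: 32.0
position: [0.3593, 0.3062, 0.004]
tool_rot: [3.141, -0.0, 1.776]
force: [-0.5, -0.8, -0.4]
grip_width: 0.0385
finger_force: 0.0
[0.35928345 0.30624966 0.0039745 ]
```

```bash
python3 -m crank '{"linear":[[0,0,-0.008],[0,0,-0.012],[0,0,-0.012]],"delta_rot":[[0,0,0],[0,0,0],[0,0,0]],"fingers":[-0.1,-0.1,-0.1]}' | grep -E "pos|force"
python3 -m crank '{"linear":[[0,0,-0.006],[0,0,-0.008],[0,0,-0.008]],"delta_rot":[[0,0,0],[0,0,0],[0,0,0]],"fingers":[-0.1,-0.1,-0.1]}'| grep -E "pos|force"
```

```text
position: [0.3587, 0.3061, 0.0003]
force: [-0.5, -0.6, 0.1]
finger_force: 0.0
position: [0.3587, 0.3062, -0.0017]
force: [-0.2, -0.3, 0.2]
finger_force: 0.0
```

```bash
python3 -m crank '{"linear":[[0,0,-0.005],[0,0,-0.007],[0,0,-0.007]],"delta_rot":[[0,0,0],[0,0,0],[0,0,0]],"fingers":[-0.1,-0.1,-0.1]}'| grep -E "pos|force"
python3 -m crank '{"linear":[[0,0,0],[0,0,0],[0,0,0],[0,0,0],[0,0,0]],"delta_rot":[[0,0,0],[0,0,0],[0,0,0],[0,0,0],[0,0,0]],"fingers":[-1,-1,-1,-1,-1]}' 30
python3 -m crank '{"linear":[[0,0,0],[0,0,0.04],[0,0,0.1],[0,0,0.3],[0,0,0.5]],"delta_rot":[[0,0,0],[0,0,0],[0,0,0],[0,0,0],[0,0,0]],"fingers":[-1,-1,-1,-1,-1]}'
```

```text
position: [0.3587, 0.3061, -0.0035]
force: [-0.6, 0.0, -0.2]
finger_force: 0.0
clock: 33.45
position: [0.3588, 0.3062, -0.0032]
tool_rot: [3.141, 0.0, 1.776]
force: [-1.3, -1.7, 6.1]
grip_width: 0.0217
finger_force: 29.4
clock: 33.95
position: [0.3577, 0.3059, 0.1232]
tool_rot: [-3.139, 0.0, 1.778]
force: [0.9, 0.1, 0.7]
grip_width: 0.0216
finger_force: 29.6
```

```bash
python3 -m crank '{"linear":[[0.3,0.1,0.27],[0.3,0.1,0.27],[0.3,0.1,0.27],[0.3,0.1,0.27]],"delta_rot":[[0,0,-0.7],[0,0,-0.7],[0,0,-0.7],[0,0,-0.7]],"fingers":[-1,-1,-1,-1]}'
python3 -m crank '{"linear":[[0.18,0.1,0],[0.18,0.1,0],[0.18,0.1,0],[0.18,0.1,0]],"delta_rot":[[0,0,-0.54],[0,0,-0.54],[0,0,-0.54],[0,0,-0.54]],"fingers":[-1,-1,-1,-1]}'
python3 - <<'E'
from h import *
s=observe();f=snap("wrist","w9");print(s["position"],s["tool_rot"],s["grip_width"]);rects(f,greymask,1000,.03,400)
E
```

```text
clock: 34.35
position: [0.4344, 0.3314, 0.1904]
tool_rot: [3.141, -0.001, 1.408]
force: [-0.6, 0.1, -0.6]
grip_width: 0.0223
finger_force: 29.6
clock: 34.75
position: [0.4773, 0.3559, 0.1887]
tool_rot: [-3.141, 0.001, 1.134]
force: [0.2, -0.7, -0.7]
grip_width: 0.0216
finger_force: 29.6
[0.47732083 0.35587201 0.18870373] [-3.14079746e+00  1.42847559e-03  1.13395879e+00] 0.021630973828668187
8280 [585, 346] xy 0.683 0.045 LxW 0.186 0.119 long axis 119.1
4537 [592, 259] xy 0.694 0.162 LxW 0.083 0.082 long axis 120.2
3932 [536, 222] xy 0.655 0.221 LxW 0.099 0.082 long axis 122.9
18438 [329, 104] xy 0.511 0.413 LxW 0.12 0.12 long axis 64.4
2990 [73, 37] xy 0.336 0.558 LxW 0.114 0.044 long axis 171.3
```

View pics/w9.png

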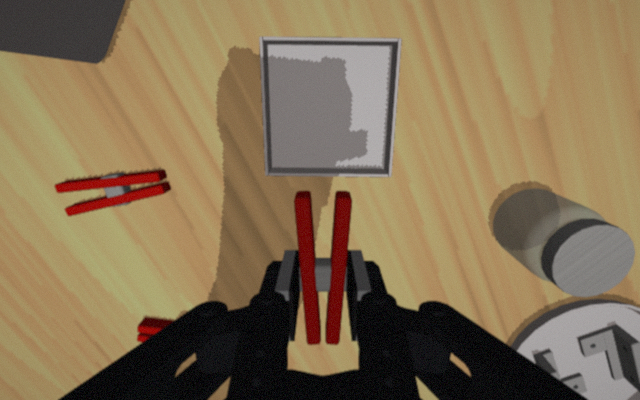

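The box spans (263-400, 38-176), with its centre at (0.511, 0.413) and a yaw of 64.4°, 120 x 120 mm at the 30 mm rim height. The peg is held aligned. I'm moving over it and lowering.

```bash
python3 -m crank '{"linear":[[0.135,0.228,0],[0.135,0.228,0],[0.135,0.228,-0.15],[0.135,0.228,-0.3],[0.135,0.228,-0.45]],"delta_rot":[[0,0,-0.02],[0,0,-0.02],[0,0,-0.02],[0,0,-0.02],[0,0,-0.02]],"fingers":[-1,-1,-1,-1,-1]}'
python3 -m crank '{"linear":[[0,0,-0.12],[0,0,-0.2],[0,0,-0.26],[0,0,-0.285],[0,0,-0.285]],"delta_rot":[[0,0,0],[0,0,0],[0,0,0],[0,0,0],[0,0,0]],"fingers":[-1,-1,-1,-1,-1]}'
python3 -m crank '{"linear":[[0,0,-0.005],[0,0,-0.01],[0,0,-0.01]],"delta_rot":[[0,0,0],[0,0,0],[0,0,0]],"fingers":[-1,-1,-1]}'
```

```text
clock: 35.3
position: [0.5118, 0.4129, 0.0756]
tool_rot: [-3.141, -0.0, 1.121]
force: [0.5, 0.4, -0.9]
grip_width: 0.022
finger_force: 29.6
clock: 35.8
position: [0.5122, 0.4131, 0.0053]
tool_rot: [-3.141, 0.0, 1.118]
force: [-0.7, 0.3, -0.2]
grip_width: 0.0217
finger_force: 29.6
clock: 36.1
position: [0.5128, 0.4133, 0.0035]
tool_rot: [3.141, -0.001, 1.117]
force: [0.1, 0.3, -0.7]
grip_width: 0.0217
finger_force: 29.6
```

```bash
python3 -m crank '{"linear":[[0,0,-0.005],[0,0,-0.008],[0,0,-0.008]],"delta_rot":[[0,0,0],[0,0,0],[0,0,0]],"fingers":[-1,-1,-1]}'|grep -E "pos|force"
python3 -m crank '{"linear":[[0,0,-0.004],[0,0,-0.006],[0,0,-0.006]],"delta_rot":[[0,0,0],[0,0,0],[0,0,0]],"fingers":[-1,-1,-1]}'|grep -E "pos|force"
```

```text
position: [0.5125, 0.4131, 0.0008]
force: [0.5, 0.3, -0.1]
finger_force: 29.6
position: [0.5126, 0.4132, -0.0002]
force: [-1.0, -0.9, 7.2]
finger_force: 30.4
```

Contact felt, so I'm releasing, lifting clear and checking all placings numerically.

```bash
python3 -m crank '{"linear":[[0,0,0],[0,0,0],[0,0,0],[0,0,0]],"delta_rot":[[0,0,0],[0,0,0],[0,0,0],[0,0,0]],"fingers":[0,0,0,0]}'
python3 -m crank '{"linear":[[0,0,0.1],[0,0,0.2],[0,0,0.4],[0,0,0.6],[0,0,0.8]],"delta_rot":[[0,0,0],[0,0,0],[0,0,0],[0,0,0],[0,0,0]],"fingers":[0,0,0,0,0]}'
python3 -m crank '{"linear":[[-0.1,-0.6,0.3],[-0.1,-0.6,0.3],[-0.1,-0.6,0.3],[-0.1,-0.6,0.3],[-0.1,-0.6,0.3]],"delta_rot":[[0,0,0],[0,0,0],[0,0,0],[0,0,0],[0,0,0]],"fingers":[0,0,0,0,0]}'
python3 -m crank '{"linear":[[0,0,0],[0,0,0]],"delta_rot":[[0,0,0],[0,0,0]],"fingers":[0,0]}'
python3 - <<'E'
from h import *
f=snap("wrist","z1")
print("wrist red");rects(f,redmask,80,.01,400)
for n in("scene","side"):
    g=snap(n,"z"+n);im=g["image"];print(n);rects(g,redmask,15,.01,400)
    i=im.astype(int)
    for nm,c,r,z in(("tray",[.511,-.418],.085,.01),("dish",[.667,.001],.085,.01)):
        m=np.zeros(im.shape[:2],np.uint8)
        t=np.linspace(0,2*np.pi,60);poly=proj(g,np.c_[c[0]+r*.8*np.cos(t),c[1]+r*.8*np.sin(t),t*0+.004]).astype(np.int32)
        cv2.fillPoly(m,[poly],1); G=im.mean(2)
        d=(m>0)&(G<np.median(G[m>0])*0.8); print(nm,"dark blobs",[(int(cv2.contourArea(b)),*plane(g,b[:,0].mean(0),z)[0,:2].round(3)) for b in blobs(d,8)])
    for nm,lo,hi in(("yellow",(20,150,120),(32,255,255)),):
        m=cv2.inRange(cv2.cvtColor(im,cv2.COLOR_RGB2HSV),lo,hi); m0=cv2.inRange(cv2.cvtColor(cv2.imread(f"pics/{n}0.png"),cv2.COLOR_BGR2HSV),lo,hi)
        print("brush moved px",[np.argwhere(q>0).mean(0).round(1) for q in(m0,m)])
    a=cv2.imread(f"pics/{n}0.png")[:,:,::-1]; u,v=proj(g,[.665,.195,.05])[0].astype(int)
    print("jar diff",np.abs(a[v-25:v+25,u-20:u+20].astype(int)-i[v-25:v+25,u-20:u+20]).mean().round(1))
E
```

```text
clock: 37.1
position: [0.5125, 0.4132, -0.0007]
tool_rot: [-3.142, 0.0, 1.117]
force: [-0.1, -0.4, 0.2]
grip_width: 0.0427
finger_force: 0.0
clock: 37.6
position: [0.5122, 0.413, 0.2014]
tool_rot: [-3.141, 0.0, 1.117]
force: [1.4, -0.5, 0.5]
grip_width: 0.0425
finger_force: 0.0
clock: 38.1
position: [0.4883, 0.2606, 0.2761]
tool_rot: [3.139, -0.001, 1.113]
force: [-0.5, 0.4, 0.2]
grip_width: 0.0428
finger_force: 0.0
clock: 38.3
position: [0.4873, 0.2641, 0.2739]
tool_rot: [-3.141, 0.0, 1.118]
force: [0.1, 0.7, -0.2]
grip_width: 0.0428
finger_force: 0.0
wrist red
782 [165, 248] xy 0.245 0.249 LxW 0.106 0.033 long axis 141.4
611 [105, 118] xy 0.274 0.426 LxW 0.106 0.01 long axis 168.2
630 [98, 102] xy 0.279 0.445 LxW 0.107 0.01 long axis 161.4
309 [290, 32] xy 0.518 0.409 LxW 0.069 0.007 long axis 60.5
304 [278, 33] xy 0.507 0.415 LxW 0.069 0.007 long axis 67.4
scene
29 [437, 180] xy 0.505 0.422 LxW 0.069 0.027 long axis 55.3
21 [348, 152] xy 0.234 0.266 LxW 0.085 0.009 long axis 146.6
16 [343, 150] xy 0.221 0.253 LxW 0.087 0.008 long axis 140.0
22 [394, 145] xy 0.265 0.432 LxW 0.105 0
[... 196 characters left out ...]
p.float64(0.536), np.float64(-0.382))]
dish dark blobs [(401, np.float64(0.698), np.float64(0.011)), (355, np.float64(0.632), np.float64(-0.003))]
brush moved px [array([288.3, 252.4]), array([288.2, 252.3])]
jar diff 1.7
side
217 [265, 321] xy 0.283 0.431 LxW 0.107 0.033 long axis 165.7
130 [324, 284] xy 0.247 0.248 LxW 0.092 0.032 long axis 141.7
39 [206, 271] xy 0.519 0.413 LxW 0.062 0.022 long axis 61.8
tray dark blobs [(104, np.float64(0.524), np.float64(-0.379)), (49, np.float64(0.489), np.float64(-0.446))]
dish dark blobs [(114, np.float64(0.628), np.float64(-0.002)), (62, np.float64(0.703), np.float64(0.018))]
brush moved px [array([158.9, 313.8]), array([159.2, 314.2])]
jar diff 9.6
```

```bash
python3 -m crank '{"linear":[[-0.04,0.37,-0.32],[-0.04,0.37,-0.32],[-0.04,0.37,-0.32],[-0.04,0.37,-0.32],[-0.04,0.37,-0.32]],"delta_rot":[[0,0,0],[0,0,0],[0,0,0],[0,0,0],[0,0,0]],"fingers":[0,0,0,0,0]}'|grep pos
python3 - <<'E'
from h import *
f=snap("wrist","z2");rects(f,redmask,80,.016,400)
g=load("z1")
# leg ends in the two wrist views -> heights
def ends(f):
    im=f["image"];out=[]
    for c in blobs(redmask(im),80):
        c=c[:,0].astype(float);P=plane(f,c,.016)[:,:2]
        if np.abs(P.mean(0)-[.512,.412]).max()>.03: continue
        t=P@[np.cos(1.117),np.sin(1.117)]; k=3e-3
        out.append((P.mean(0)@[-np.sin(1.117),np.cos(1.117)],c[t>t.max()-k].mean(0),c[t<t.min()+k].mean(0)))
    return sorted(out,key=lambda o:o[0])
for a,b in zip(ends(f),ends(g)):
    for k in(1,2): p,e=tri(f,a[k],g,b[k]);print(p.round(4),round(e,4))
E
```

```text
position: [0.4772, 0.3559, 0.194]
738 [119, 201] xy 0.277 0.425 LxW 0.105 0.01 long axis 168.3
793 [112, 184] xy 0.282 0.443 LxW 0.105 0.01 long axis 161.2
459 [337, 106] xy 0.52 0.411 LxW 0.074 0.007 long axis 60.6
453 [322, 105] xy 0.508 0.417 LxW 0.074 0.006 long axis 67.6
[ 0.5371  0.4429 -0.0072] 0.0038
[0.502  0.3791 0.0139] 0.0002
[ 0.5207  0.4515 -0.0106] 0.0032
[0.4935 0.3834 0.0149] 0.0006
```

The peg's measured length (74 mm) and its contact height (3.2 mm above where it was gripped, for a 3 mm floor) both say it lies flat. The brackets are apart and inside their containers, and the jar and brush look unmoved in the fixed views. I'm handing in.

```bash
python3 -m crank '{"linear":[[0,0,0],[0,0,0],[0,0,0]],"delta_rot":[[0,0,0],[0,0,0],[0,0,0]],"fingers":[0,0,0]}'|grep pos
python3 -c "
from workcell import bot
print(bot.job_done())"
```

```text
position: [0.478, 0.3552, 0.195]
the job is handed in; nothing more can be done
None
```

I sorted all five pieces (left-hand brackets in the tray, right-hand brackets in the dish, small peg in the box), left the jar and brush alone, and handed the job in at about 39 s; no verdict came back.

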